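Open the combination padlock for a lockout

TASK

The crimping press is to be locked out: in the grey lockout tray, set the dial of the combination padlock to the last position of its combination (the others are already dialled), the pointer at four o'clock with the shackle as twelve and one click to the hour. Then pull the shackle fully open, lift the lock up off its post, and finish while still holding it, open and steady, with the bow of its shackle straight above the isolator's hasp at about a hand's breadth (10 cm), touching neither the box nor the hasp. Do not let go or put it down, and leave the other things where they are.

Things in the scene. Friction and masses are not known exactly. Their poses are not given: they have to be found in the camera images.
- lock_center (a point): Centre of the block of the combination padlock, light metal, 58 mm along its x, 60 mm along y, 26 mm thick, lying flat in the tray, a black dial on its upper face. x points out of the block towards the shackle (twelve o'clock), z up. Loose, 0.45 kg (+-20 %). The padlock beside it has no dial.
- tray: Fixed grey tray, 216 x 270 mm, rim 22 mm high, floor 4 mm thick; origin at the centre of its underside. Two lock pockets side by side, 130 mm apart along y, the body's centre 6 mm to -x. Ribs 9 mm above the floor around the lock's body (1.2 mm play) and one inside the shackle keep it from turning or sliding; it comes out upwards.
- dial_grip (a point): Centre of the black bar grip on the dial: 34 mm long, 10 mm wide, 16 mm high (this point is half-way up), on a disc of radius 21 mm, 6 mm thick, on the lock's upper face. The dial's axis is vertical through this point. Axes turn with the dial: x along the bar to its pointed end, which bears a white line.
- dial (a joint): Dial angle (rad), growing clockwise seen from above; 0: the pointed end points at the shackle (twelve o'clock). A click is pi/6 = 0.524 (one hour); the dial pulls itself into the nearest click (about 0.03 N m to pass one). Four o'clock is 2.094: the shackle is free within about 0.07 of it, else blocked. End stops at -3.14 and 3.14. Starts between eleven and two o'clock.
- shackle (a joint): How far the shackle is drawn out of the body, in m, along the lock's x: 0 closed, 0.014 fully open. Blocked by the dial it gives only 2 mm. Free, it takes about 4 N to draw and stays where it is left.
- shackle_bow (a point): Middle of the shackle's bow, on the centre of its 8 mm round bar, 72 mm from the lock's centre along the lock's x when closed; moves with the shackle. The bar lies at half the body's thickness, its underside 9 mm above the tray floor. Just inside the bow a 10 mm post stands 24 mm up from the floor: the shackle hangs around it and is lifted over it.
- shackle_legs (a point): Midway between the shackle's two straight legs, at the height of the bar's centre, 14 mm from the body's end face when closed; moves with the shackle, axes as lock_center. Leg centres 46 mm apart along y (54 mm over the outside), straight to 20 mm from the body; outside them the tray is free for fingers down to its floor, 13 mm below this point.
- hasp_top (a point): Top of the isolator's hasp: an upright steel eye 28 mm across, 5 mm thick, with a 16 mm hole, on the box's top at the end away from its black rotary handle, 101 mm above the bench. The isolator is a fixed grey box, 120 x 100 x 68 mm; its handle's top is 94 mm above the bench, 54 mm from the hasp.
- isolator: The isolator box; origin at the centre of its underside, the hasp 34 mm towards its -x.
- keylock: The other padlock, in the tray's other pocket: same body and shackle, no dial. To be left alone (within 2 cm), like the six things below. Origin at the centre of its underside.
- lockout_hasp: Bystander: flat steel plate with six holes and a ring, in the front bay of the tray.
- breaker_clamp: Bystander: black clamp block with a thumbscrew, 30 x 42 x 32 mm, in the front bay of the tray.
- tape_roll: Bystander: black roll of tape, 72 mm across, 19 mm high.
- connector: Bystander: black connector housing, 52 x 34 x 31 mm.
- screwdriver: Bystander: screwdriver, 200 mm.
- crimper: Bystander: hand crimping pliers with black handles, 170 mm.
There are look-alikes about, which are no part of the job. Leave any brown or yellow look-alike of the part that bears lock_center alone.

How it is judged:
On the way, in this order (a step that is already met when the one before it is completed fails the run):
1. the dial stands at four o'clock, the shackle still closed (value of joint dial between 1.95 and 2.24 rad and value of joint shackle below 0.005 m), for 0.2 s.
2. the shackle is pulled open (value of joint shackle above 0.011 m), for 0.2 s.
At the end, for the whole second after the job is handed in: The lock is held by the fingers and by nothing else, at rest, its shackle drawn out by more than 11 mm, the middle of the bow within 50 mm sideways of the hasp and 50 to 160 mm above its top, without touching the isolator (value of joint shackle above 0.011 m and horizontal distance between shackle_bow and hasp_top below 0.05 m and z of shackle_bow in the frame of isolator between 0.151 and 0.261 m and contact force between lock and the fingers above 2 N and contact force between lock and isolator below 0.2 N and height (world z) of lock_center above 0.12 m and linear speed of lock below 0.03 m/s); the arm keeps its last pose, push and grip.
It fails at once if the other padlock was moved (distance of keylock from where it was at the start of the episode above 0.02 m).
It fails at once if another thing was moved (distance of any of lockout_hasp, breaker_clamp, tape_roll, connector, screwdriver, crimper from where it was at the start of the episode above 0.02 m).
It also fails if it takes over 67 s, if anything falls off the work surface, if the arm or the gripper's body presses on something with over 40 N, if the wrist force passes 120 N, or if a joint passes its speed limit or range.

ROBOT

A 6-joint arm with a two-finger parallel gripper is mounted at the origin on the work surface. World frame = base frame: x ahead of the robot, y to its left, z up, the work surface at z = 0. Lengths are in m, angles in rad, forces in N, time in s.
With the tool pointing down it reaches from about 0.35 to 0.975 m from the base axis. Payload 4.9 kg.
Tool frame: the origin (TCP) lies on the centre line of the jaws, within the pads' length; the fingertips stand 11 mm ahead of it and the grasp point (between the pads) lies 8 mm behind it; z points along the fingers, y is the direction in which the jaws open and shut (so a half turn about z gives the same grasp; the last joint's range is limited). The gripper opens to 85 mm and grips with 20 to 120 N. Pads are 22 mm wide; open, the fingers measure 114 mm over their backs; the gripper's body (76 mm by 85 mm) begins 54 mm behind the grasp point. The pads swing forward as they close: fully open they stand 13 mm farther back than shut.
Start: joints at [-1.279, 0.053, 1.613, -0, 1.476, -0.119], TCP at [0.25, -0.573, 0.242] pointing down, gripper open.
Joint ranges: [-3.01, 3.01], [-1.01, 2.22], [0.06, 2.58], [-1.02, 4.17], [0.09, 2.62], [-3.14, 3.14]. Speed limits (rad/s): [2.57, 2.57, 3.14, 3.14, 3.14, 3.14].

INTERFACE

Orientations are given as a rotation vector (axis times angle).
In Python, from station import ctrl gives the robot as it stands.
- The arm moves only by the tool send_rows, never from a script. Its argument "series" is a list of rows, each an object of numbers: "tx", "ty", "tz": the shift along the tool's x, y, z in cm; "wx", "wy", "wz": the turn, a rotation vector about the tool's x, y, z in rad; "jaw": the closure, from 0 (fully open) to 1 (shut). In form: [{"tx": .., "ty": .., "tz": .., "wx": .., "wy": .., "wz": .., "jaw": ..}, ...]. A call has 1 to 5 rows; each row shifts and turns the pose as measured when the row begins, along the tool's axes as they then stand; what a row does not reach is not made up. A row lasts 1/8 s, in which the tool goes at most 62.5 mm and 10.7 degrees, less where a joint would pass 70% of its speed; a pose out of reach is approached as far as the arm can. A call is refused whole if a number of a shift passes 6.25 or a number of a turn 0.188, either way. A call with a gripper value outside its range is refused whole. The fingers move at their own pace and stop on an object; "squeeze" is the grip in N (left out, the last holds). Time passes only in rows, so rows that do not move let the fingers close. It gives the time, the measured TCP pose, the force and the opening at its end, in the units of the state.
- ctrl.get_obs(): the state, without advancing time (a new reading comes with each control period).
- ctrl.get_image(name): name is "side" or "top" or "wrist"; returns the picture (400x640x3 uint8, red, green, blue); there is no depth.
- ctrl.camera_info(name): a dict with "mtx" (3x3 intrinsics, pixels), "R" (3x3) and "t" (3): a world point X has camera coordinates R X + t. Camera axes: x right, y down, z forward; pixel columns grow to the right and rows downward; lengths in m; the calibration is good to about 2 mm. A picture is of the moment at which its call begins: read the wrist's pose just before it. camera_info takes no time and is no camera call; for the wrist camera it gives the pose at the moment of the call.
- ctrl.finish_job(): hands the job in, once; it reports no verdict.
The state is a dict: "t": time; "q": joint angles; "dq": joint speeds; "effort": joint torques, N m; "tool_pos": TCP position; "tool_rot": TCP orientation; "contact_force": force on the tool from outside, world axes, zero at the start; "wrist_torque": the same for the moment, N m; "opening": finger opening in m.
Only numpy, scipy, OpenCV 4.12 (cv2) and the standard library are available. Lean on these libraries where they do the work, as an engineer would, in place of code of your own. Each camera call takes 0.05 s, during which the arm holds its last target.

## Working session

There is one attempt and no reset: what is moved stays moved. The work goes in short steps, Python scripts to look and compute and a tool call to move; the robot and the scene stay as the last step left them, time stands still between calls to the robot, and variables do not carry over. Pictures are saved under pics/ and viewed, and the job is handed in when it is done.

Besides the shell and the picture viewer there is one more tool, called after "Request:" as name(argument=value, ...) on one line, values as JSON. send_rows: Moves the arm, as the interface text tells. Its arguments: {"type":"object","properties":{"series":{"type":"array"},"squeeze":{"type":"number"}},"required":["series"]}

```bash
mkdir -p pics; cat > h.py <<'E'
import numpy as np, cv2
from station import ctrl
from scipy.spatial.transform import Rotation as Ro
def shot(n,f,crop=None,s=1):
    im=np.asarray(ctrl.get_image(n))[:,:,::-1]
    cv2.imwrite(f'pics/raw_{f}.png',im)
    if crop: im=im[crop[1]:crop[3],crop[0]:crop[2]]
    if s!=1: im=cv2.resize(im,None,fx=s,fy=s,interpolation=cv2.INTER_CUBIC)
    cv2.imwrite(f'pics/{f}.png',im)
def px2w(n,u,v,z,ci=None):
    c=ci or ctrl.camera_info(n);M,R,t=map(np.array,(c['mtx'],c['R'],c['t']))
    d=R.T@np.linalg.solve(M,[u,v,1.]);o=-R.T@t
    return o+d*(z-o[2])/d[2]
def w2px(n,X,ci=None):
    c=ci or ctrl.camera_info(n);M,R,t=map(np.array,(c['mtx'],c['R'],c['t']))
    p=M@(R@np.array(X)+t);return p[:2]/p[2]
E
python3 - <<'E'
from h import *
print(ctrl.get_obs())
for n in('top','side','wrist'): shot(n,n+'0'); 
for n in('top','side'): print(ctrl.camera_info(n))
E
```

```text
{'t': 0.0, 'q': array([-1.27901504e+00,  5.33711707e-02,  1.61430494e+00, -5.43890700e-06,
        1.47600309e+00, -1.19014223e-01]), 'dq': array([ 7.21415639e-05, -1.37191451e-03,  1.10606741e-03,  1.61233387e-03,
       -1.34331758e-04,  1.21440769e-03]), 'effort': array([-3.83796180e-05, -3.93683195e+01, -3.70177531e+01,  5.71573295e-06,
        7.21707882e-03, -2.26603436e-05]), 'tool_pos': array([ 0.24940203, -0.57242148,  0.24104759]), 'tool_rot': array([-3.07352138e+00, -6.40325374e-01,  2.91053968e-04]), 'contact_force': array([-0.70546811, -0.31403605,  0.00249042]), 'wrist_torque': array([ 0.01955649, -0.04731773, -0.06173653]), 'opening': 0.08555494813715642}
{'mtx': array([[387.74598706,   0.        , 325.27903163],
       [  0.        , 387.74598706, 193.98366133],
       [  0.        ,   0.        ,   1.        ]]), 'R': array([[ 0.11846061, -0.99295339, -0.00326448],
       [-0.96890725, -0.11487141, -0.21914219],
       [ 0.21722299,  0.0291227 , -0.97568747]]), 't': array([-0.04209759,  0.46666758,  1.05505968])}
{'mtx': array([[366.78071458,   0.        , 320.91037567],
       [  0.        , 366.78071458, 200.33523831],
       [  0.        ,   0.        ,   1.        ]]), 'R': array([[ 0.99850516, -0.05446064,  0.00463547],
       [-0.02424863, -0.51739348, -0.85540399],
       [ 0.04898421,  0.8540129 , -0.51794065]]), 't': array([-0.46687902,  0.07686604,  1.04908958])}
```

View pics/top0.png

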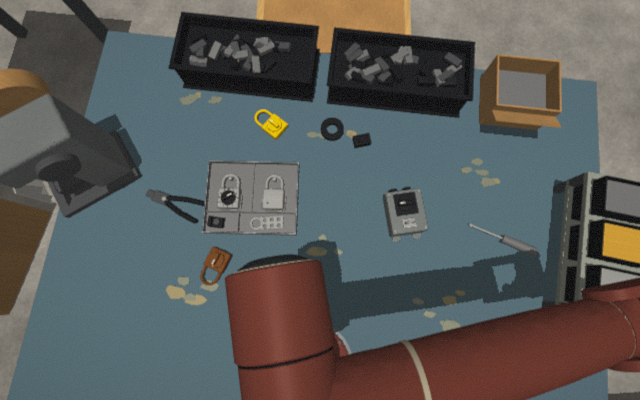

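View pics/side0.png

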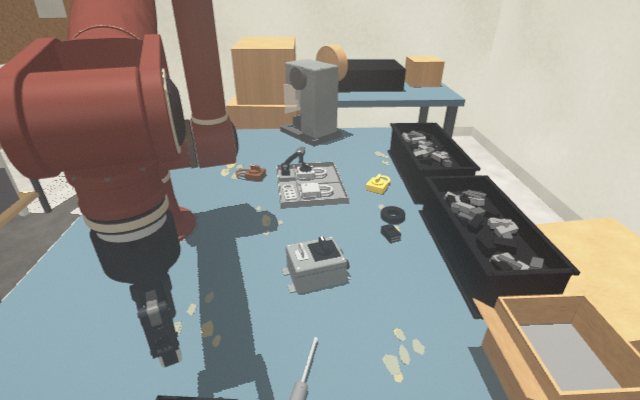

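View pics/wrist0.png

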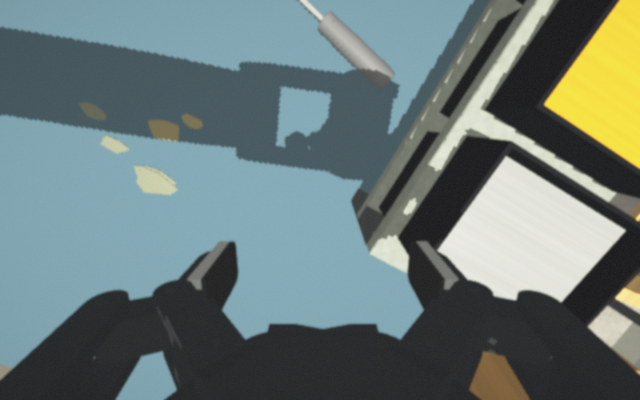

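The tray is around (252,198) in the top view, with the dial lock at (229,194) and the keylock at (273,193). The isolator is at about (405,212).

```bash
python3 - <<'E'
import cv2
im=cv2.imread('pics/raw_top0.png')
cv2.imwrite('pics/ta.png',cv2.resize(im[155:240,200:305],None,fx=7,fy=7,interpolation=cv2.INTER_CUBIC))
cv2.imwrite('pics/tb.png',cv2.resize(im[180:245,375:440],None,fx=8,fy=8,interpolation=cv2.INTER_CUBIC))
E
```

```text
(no output)
```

View pics/ta.png

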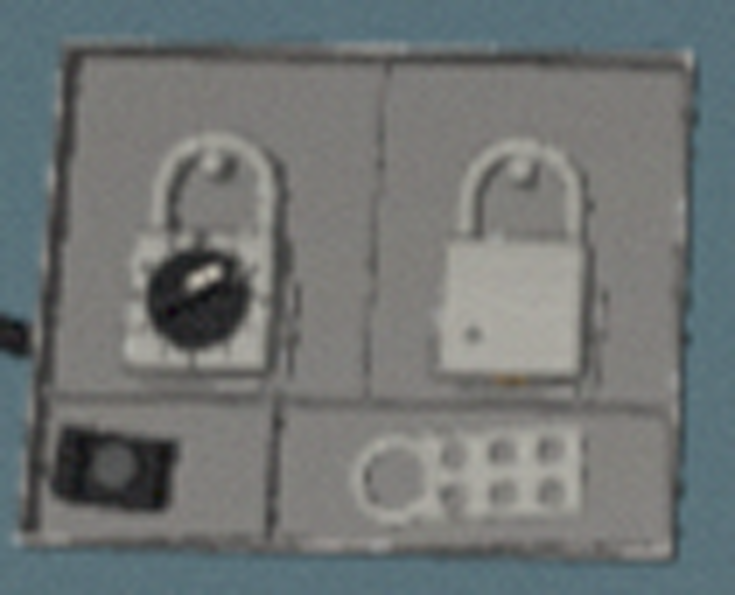

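View pics/tb.png

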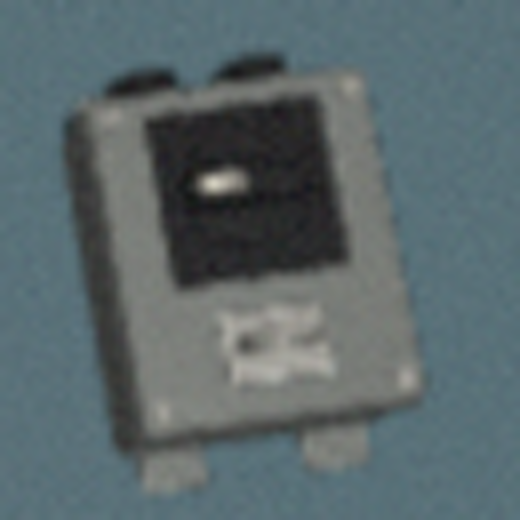

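```bash
python3 - <<'E'
from h import *
f=lambda x,y,z:px2w('top',200+x/7,155+y/7,z)
P=[f(*a,0.022) for a in((68,45),(690,55),(672,555),(20,540))]
for p in P: print(p.round(4))
print('c',np.mean(P,0),[np.linalg.norm(P[i]-P[i-1]) for i in range(4)])
print('x dir',np.degrees(np.arctan2(*((P[0]+P[1]-P[2]-P[3])[[1,0]]))), np.degrees(np.arctan2(*(P[0]+P[3]-P[1]-P[2])[[1,0]]))-90)
d=f(198,298,0.044);b=f(213,138,0.017);print('dial',d,'bow',b,np.degrees(np.arctan2(b[1]-d[1],b[0]-d[0])),np.linalg.norm(b-d))
a=f(165,310,0.044)
e=f(235,266,0.044);print(np.degrees(np.arctan2(e[1]-a[1],e[0]-a[0])))
g=lambda x,y,z:px2w('top',375+x/8,180+y/8,z)
print('hasp',g(275,345,.1),'handle',g(225,182,.09))
Q=[g(*q,.068) for q in((95,100),(360,75),(425,400),(150,440))];print(np.round(Q,4),np.mean(Q,0))
E
```

```text
[0.5334 0.3694 0.022 ]
[0.5602 0.1047 0.022 ]
[0.3475 0.0835 0.022 ]
[0.322  0.3501 0.022 ]
c [0.44079903 0.22693484 0.022     ] [np.float64(0.21225237190718313), np.float64(0.26605342371567997), np.float64(0.2137484999533739), np.float64(0.2677822127800585)]
x dir 5.459499433771387 5.622745553425432
dial [0.42681687 0.28883204 0.044     ] bow [0.50127299 0.30217762 0.017     ] 10.16183462253878 0.08031698770026009
-49.54875617143518
hasp [ 0.40468286 -0.22137689  0.1       ] handle [ 0.46051179 -0.20235485  0.09      ]
[[ 0.4894 -0.1587  0.068 ]
 [ 0.5094 -0.2505  0.068 ]
 [ 0.3972 -0.2802  0.068 ]
 [ 0.3723 -0.1874  0.068 ]] [ 0.44206564 -0.21921485  0.068     ]
```

```bash
cat >> h.py <<'E'
def plan(x,y,z,yaw=None,fold=True,o=None):
    """yaw deg: direction of tool x in world, tool z down. prints total shift in tool cm & turn"""
    o=o or ctrl.get_obs();R=Ro.from_rotvec(o['tool_rot']).as_matrix();p=np.array(o['tool_pos'])
    cy=np.degrees(np.arctan2(R[1,0],R[0,0]))
    d=np.array([x,y,z])-p
    if yaw is None: yaw=cy
    dy=yaw-cy
    dy=(dy+180)%360-180
    alts=[dy]+([dy-180*np.sign(dy)] if fold else [])
    print('t',round(o['t'],3),'pos',p.round(4),'yaw',cy.round(1),'tilt z',R[:,2].round(4),'q6',round(o['q'][5],3),'open',round(o['opening'],4))
    for a in alts:
        w=Ro.from_euler('z',yaw if a==dy else yaw-180,degrees=True).as_matrix()@np.diag([1.,-1,-1])
        print(' turn(tool rotvec)',Ro.from_matrix(R.T@w).as_rotvec().round(3),' turn deg ccw',round(a,1),'q6 est')
    print(' shift in current tool cm',(R.T@d*100).round(2))
    w=np.diag([1,-1,-1.])@Ro.from_euler('z',-0,degrees=True).as_matrix()
    c=np.cos(np.radians(yaw));s=np.sin(np.radians(yaw));Rt=np.array([[c,s,0],[s,-c,0],[0,0,-1]])
    print(' shift in final tool cm',(Rt.T@d*100).round(2))
E
python3 - <<'E'
from h import *
plan(.41,.288,.25,5.5)
plan(.43,0,.25,5.5)
c=ctrl.camera_info('wrist');R,t=np.array(c['R']),np.array(c['t']);print('cam',-R.T@t,R)
E
```

```text
t 0.15 pos [ 0.2495 -0.5726  0.2413] yaw 23.5 tilt z [-5.0e-04  1.5e-03 -1.0e+00] q6 -0.119 open 0.0856
 turn(tool rotvec) [-0.002  0.     0.315]  turn deg ccw -18.0 q6 est
 turn(tool rotvec) [-0.000e+00 -2.000e-03 -2.827e+00]  turn deg ccw 162.0 q6 est
 shift in current tool cm [ 49.09 -72.49  -0.74]
 shift in final tool cm [ 24.23 -84.12  -0.87]
t 0.15 pos [ 0.2495 -0.5726  0.2413] yaw 23.5 tilt z [-5.0e-04  1.5e-03 -1.0e+00] q6 -0.119 open 0.0856
 turn(tool rotvec) [-0.002  0.     0.315]  turn deg ccw -18.0 q6 est
 turn(tool rotvec) [-0.000e+00 -2.000e-03 -2.827e+00]  turn deg ccw 162.0 q6 est
 shift in current tool cm [ 39.42 -45.28  -0.79]
 shift in final tool cm [ 23.46 -55.26  -0.87]
cam [ 0.31087934 -0.54550262  0.37250565] [[ 0.400059   -0.91648808 -0.00154822]
 [-0.88383864 -0.38625288  0.26389006]
 [-0.2424501  -0.10420322 -0.96455152]]
```

Request:
send_rows(series=[{"tx":6.0,"ty":-0.9,"wz":-0.105},{"tx":6.0,"ty":-0.9,"wz":-0.105},{"tx":6.0,"ty":-0.9,"wz":-0.105},{"tx":6.0,"ty":-0.9,"wz":-0.105},{"tx":6.0,"ty":-0.9,"wz":-0.105}], squeeze=40)

```text
invalid input at $.series[0]: expected keys tx, ty, tz, wx, wy, wz, jaw
```

Request:
send_rows(series=[{"tx":6.0,"ty":-0.9,"wz":-0.105},{"tx":6.0,"ty":-0.9,"wz":-0.105},{"tx":6.0,"ty":-0.9,"wz":-0.105},{"tx":6.0,"ty":-0.9,"wz":-0.105},{"tx":6.0,"ty":-0.9,"wz":-0.105}])

```text
invalid input at $.series[0]: expected keys tx, ty, tz, wx, wy, wz, jaw
```

```bash
python3 - <<'E'
from h import *
plan(.4286,.291,.2,125.5)
E
```

```text
t 0.15 pos [ 0.2495 -0.5726  0.2413] yaw 23.5 tilt z [-5.0e-04  1.5e-03 -1.0e+00] q6 -0.119 open 0.0856
 turn(tool rotvec) [-1.00e-03 -2.00e-03 -1.78e+00]  turn deg ccw 102.0 q6 est
 turn(tool rotvec) [-1.000e-03  1.000e-03  1.362e+00]  turn deg ccw -78.0 q6 est
 shift in current tool cm [ 50.91 -72.01   4.26]
 shift in final tool cm [59.9  64.73  4.13]
```

All keys are required.

Request:
send_rows(series=[{"tx":6.0,"ty":-0.9,"tz":0,"wx":0,"wy":0,"wz":-0.105,"jaw":0},{"tx":6.0,"ty":-0.9,"tz":0,"wx":0,"wy":0,"wz":-0.105,"jaw":0},{"tx":6.0,"ty":-0.9,"tz":0,"wx":0,"wy":0,"wz":-0.105,"jaw":0},{"tx":6.0,"ty":-0.9,"tz":0,"wx":0,"wy":0,"wz":-0.105,"jaw":0},{"tx":6.0,"ty":-0.9,"tz":0,"wx":0,"wy":0,"wz":-0.105,"jaw":0}], squeeze=40)

```text
t: 0.78
tool_pos: [0.4668, -0.3601, 0.2391]
tool_rot: [-2.795, -1.426, 0.0]
contact_force: [0.7, -0.0, 0.2]
opening: 0.0851
```

Request:
send_rows(series=[{"tx":6.0,"ty":-0.9,"tz":0,"wx":0,"wy":0,"wz":-0.105,"jaw":0},{"tx":6.0,"ty":-0.9,"tz":0,"wx":0,"wy":0,"wz":-0.105,"jaw":0},{"tx":6.0,"ty":-0.9,"tz":0,"wx":0,"wy":0,"wz":-0.105,"jaw":0},{"tx":6.0,"ty":-0.9,"tz":0,"wx":0,"wy":0,"wz":-0.105,"jaw":0},{"tx":6.0,"ty":-0.9,"tz":0,"wx":0,"wy":0,"wz":-0.105,"jaw":0}])

```text
t: 1.4
tool_pos: [0.5461, -0.0615, 0.2383]
tool_rot: [-2.309, -2.123, -0.002]
contact_force: [1.9, 0.1, -0.3]
opening: 0.0856
```

```bash
python3 - <<'E'
from h import *
plan(.4286,.291,.2,125.5)
E
```

```text
t 1.4 pos [ 0.5461 -0.0615  0.2383] yaw 85.2 tilt z [-0.0026  0.0046 -1.    ] q6 -0.166 open 0.0856
 turn(tool rotvec) [-0.001 -0.005 -0.704]  turn deg ccw 40.3 q6 est
 turn(tool rotvec) [-7.000e-03  2.000e-03  2.438e+00]  turn deg ccw -139.7 q6 est
 shift in current tool cm [ 34.12 -14.65   4.02]
 shift in final tool cm [35.52 10.9   3.83]
```

Request:
send_rows(series=[{"tx":6.0,"ty":-0.9,"tz":0.6,"wx":0,"wy":0,"wz":-0.12,"jaw":0},{"tx":6.0,"ty":-0.9,"tz":0.6,"wx":0,"wy":0,"wz":-0.12,"jaw":0},{"tx":6.0,"ty":-0.7,"tz":0.6,"wx":0,"wy":0,"wz":-0.12,"jaw":0},{"tx":6.0,"ty":-0.5,"tz":0.6,"wx":0,"wy":0,"wz":-0.12,"jaw":0},{"tx":6.0,"ty":-0.5,"tz":0.6,"wx":0,"wy":0,"wz":-0.12,"jaw":0}])

```text
t: 2.02
tool_pos: [0.461, 0.2341, 0.2087]
tool_rot: [-1.552, -2.727, -0.006]
contact_force: [1.2, 0.9, -0.2]
opening: 0.0855
```

```bash
python3 - <<'E'
from h import *
plan(.4286,.291,.2,125.5)
E
```

```text
t 2.025 pos [0.461  0.2341 0.2087] yaw 120.7 tilt z [-0.0013  0.0051 -1.    ] q6 -0.214 open 0.0855
 turn(tool rotvec) [ 0.002 -0.005 -0.083]  turn deg ccw 4.8 q6 est
 turn(tool rotvec) [-8.000e-03 -3.000e-03  3.058e+00]  turn deg ccw -175.2 q6 est
 shift in current tool cm [6.54 0.12 0.9 ]
 shift in final tool cm [6.51 0.67 0.87]
```

Request:
send_rows(series=[{"tx":5.0,"ty":0,"tz":0.6,"wx":0,"wy":0,"wz":-0.06,"jaw":0},{"tx":0,"ty":0,"tz":0,"wx":0,"wy":0,"wz":0,"jaw":0}])

```text
t: 2.28
tool_pos: [0.4317, 0.281, 0.2015]
tool_rot: [-1.457, -2.778, -0.004]
contact_force: [-0.1, -0.5, 0.6]
opening: 0.0854
```

```bash
python3 - <<'E'
from h import *
plan(.4286,.291,.2,125.5)
shot('wrist','w1')
import json
c=ctrl.camera_info('wrist');np.savez('w1.npz',**c)
E
```

```text
t 2.275 pos [0.4317 0.281  0.2015] yaw 124.7 tilt z [-0.0033  0.0048 -1.    ] q6 -0.176 open 0.0854
 turn(tool rotvec) [ 0.    -0.006 -0.015]  turn deg ccw 0.8 q6 est
 turn(tool rotvec) [-0.009 -0.     3.127]  turn deg ccw -179.2 q6 est
 shift in current tool cm [0.99 0.32 0.15]
 shift in final tool cm [0.99 0.33 0.15]
```

View pics/w1.png

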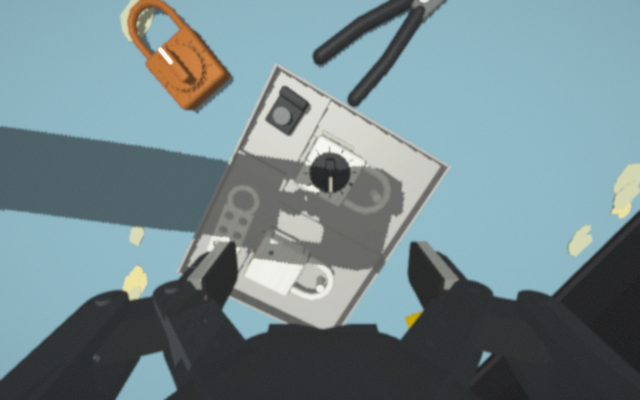

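```bash
python3 - <<'E'
from h import *
c=dict(np.load('w1.npz'))
im=cv2.imread('pics/raw_w1.png')
cv2.imwrite('pics/w1c.png',cv2.resize(im[130:225,270:410],None,fx=5.5,fy=5.5,interpolation=cv2.INTER_CUBIC))
print('pred dial',w2px('wrist',(.4286,.291,.044),c),px2w('wrist',329,174,.04,c))
E
```

```text
pred dial [324.66346924 175.85490343] [0.43166618 0.29456191 0.04      ]
```

View pics/w1c.png

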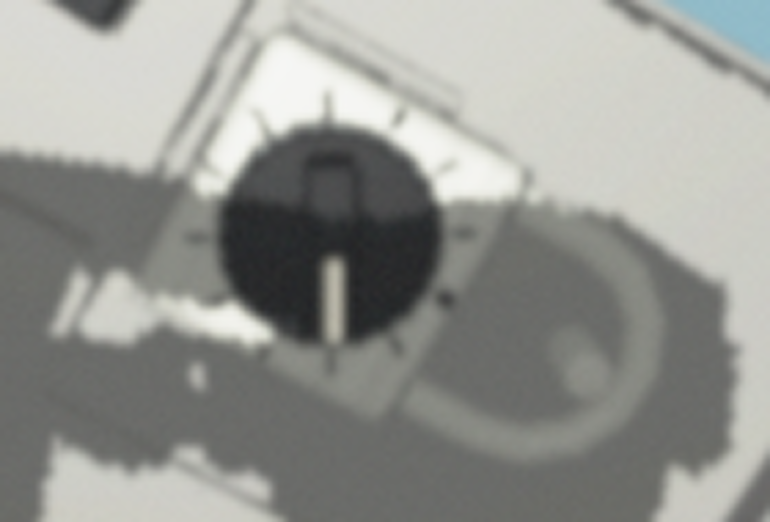

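```bash
python3 - <<'E'
from h import *
c=dict(np.load('w1.npz'))
print(px2w('wrist',330.2,172.7,.036,c),px2w('wrist',330.4,174.9,.052,c))
f=lambda x,y,z:px2w('wrist',270+x/5.5,130+y/5.5,z,c)
k=[f(280,28,.03),f(530,178,.03),f(375,418,.03),]
print(k,np.linalg.norm(k[0]-k[1]),np.linalg.norm(k[1]-k[2]),(k[0]+k[2])/2)
print(np.degrees(np.arctan2(*(k[1]-k[0])[[1,0]])))
print('tick2 / centre yaw',np.degrees(np.arctan2(*(f(331,360,.03)-f(328,100,.03))[[1,0]])))
print('bow outer',f(640,410,.017))
plan(.431,.2935,.12,124.5)
E
```

```text
[0.43241373 0.29586504 0.036     ] [0.43183599 0.29626483 0.052     ]
[array([0.40254887, 0.32200231, 0.03      ]), array([0.45849299, 0.32604835, 0.03      ]), array([0.46189134, 0.26946695, 0.03      ])] 0.05609024076200253 0.05668336517767835 [0.4322201  0.29573463 0.03      ]
4.136597094267101
tick2 / centre yaw -54.37876262489326
bow outer [0.5095832  0.29965105 0.017     ]
t 2.325 pos [0.4327 0.28   0.2019] yaw 124.5 tilt z [-0.0025  0.0046 -1.    ] q6 -0.176 open 0.0858
 turn(tool rotvec) [ 0.001 -0.005  0.   ]  turn deg ccw -0.0 q6 est
 turn(tool rotvec) [ 8.000e-03  1.000e-03 -3.141e+00]  turn deg ccw 180.0 q6 est
 shift in current tool cm [1.17 0.62 8.19]
 shift in final tool cm [1.21 0.63 8.19]
```

Request:
send_rows(series=[{"tx":0.6,"ty":0.3,"tz":3.5,"wx":0,"wy":-0.003,"wz":0,"jaw":0},{"tx":0.6,"ty":0.3,"tz":3.5,"wx":0,"wy":-0.002,"wz":0,"jaw":0},{"tx":0,"ty":0,"tz":0,"wx":0,"wy":0,"wz":0,"jaw":0},{"tx":0,"ty":0,"tz":0,"wx":0,"wy":0,"wz":0,"jaw":0}])

```text
t: 2.82
tool_pos: [0.435, 0.2907, 0.1332]
tool_rot: [1.469, 2.772, 0.005]
contact_force: [0.3, 0.0, -0.5]
opening: 0.0852
```

```bash
python3 - <<'E'
from h import *
plan(.431,.2935,.05,124.5)
c=ctrl.camera_info('wrist');np.savez('w2.npz',**c)
shot('wrist','w2')
o=ctrl.get_obs();print(o['tool_pos'],o['dq'].round(3))
c=ctrl.camera_info('wrist');print(np.array(c['t'])-np.load('w2.npz')['t'])
E
```

```text
t 2.825 pos [0.435  0.2907 0.1332] yaw 124.2 tilt z [ 5.6e-03  6.0e-04 -1.0e+00] q6 -0.148 open 0.0852
 turn(tool rotvec) [ 0.005  0.003 -0.006]  turn deg ccw 0.3 q6 est
 turn(tool rotvec) [ 0.004 -0.008  3.136]  turn deg ccw -179.7 q6 est
 shift in current tool cm [ 0.48 -0.21  8.32]
 shift in final tool cm [ 0.46 -0.17  8.32]
[0.43486257 0.2906778  0.13316926] [ 0.007 -0.007 -0.001  0.004 -0.002  0.002]
[1.70083871e-04 3.57589102e-05 5.67010928e-06]
```

View pics/w2.png

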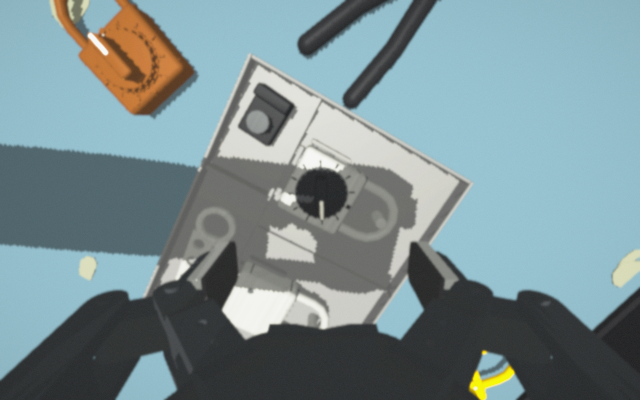

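```bash
python3 - <<'E'
from h import *
c=dict(np.load('w2.npz'))
im=cv2.imread('pics/raw_w2.png')
cv2.imwrite('pics/w2c.png',cv2.resize(im[140:250,260:405],None,fx=5.5,fy=5.5,interpolation=cv2.INTER_CUBIC))
for p in [(.4322,.2957,.03),(.4286,.291,.03)]: print((w2px('wrist',p,c)-[260,140])*5.5)
E
```

```text
[340.21028347 295.36603238]
[303.83583803 307.08255255]
```

View pics/w2c.png

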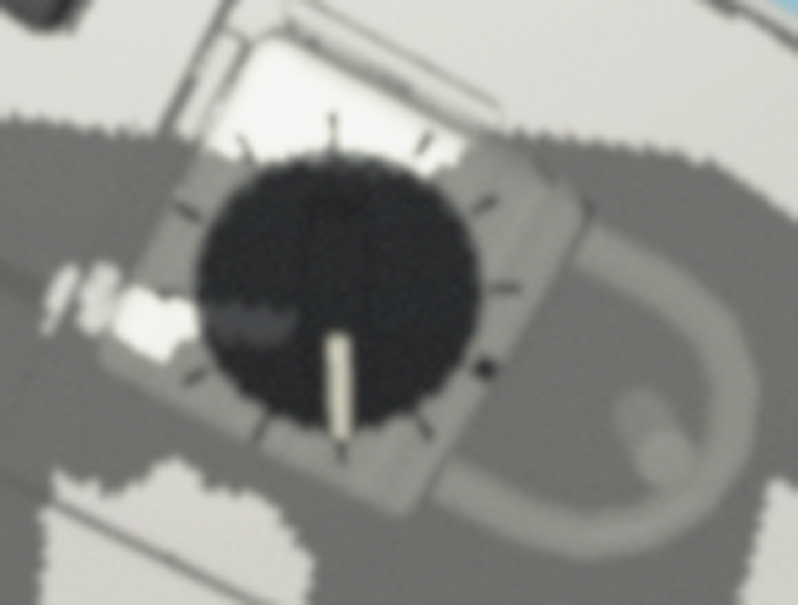

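```bash
python3 - <<'E'
from h import *
c=dict(np.load('w2.npz'))
f=lambda x,y,z:px2w('wrist',260+x/5.5,140+y/5.5,z,c)
print(f(338,290,.036),f(340,437,.052)-f(337,290,.036))
k=[f(*p,.03) for p in((262,38),(585,212),(402,515),(100,370))]
print(np.round(k,4),[np.linalg.norm(k[i]-k[i-1]) for i in range(4)],np.mean(k,0))
print(np.degrees(np.arctan2(*(k[1]-k[0])[[1,0]])),np.degrees(np.arctan2(*(k[2]-k[3])[[1,0]])))
a=f(333,115,.03);b=f(342,455,.03);d=b-a;print(np.degrees(np.arctan2(d[1],d[0])))
a=f(337,340,.052);b=f(342,437,.052);d=b-a;print('line',np.degrees(np.arctan2(d[1],d[0])))
E
```

```text
[0.43054382 0.29750672 0.036     ] [ 0.01019572 -0.01432629  0.016     ]
[[0.4006 0.3217 0.03  ]
 [0.4557 0.3274 0.03  ]
 [0.4609 0.2711 0.03  ]
 [0.4079 0.2647 0.03  ]] [np.float64(0.057473378255397375), np.float64(0.055344056356542604), np.float64(0.056565909616593676), np.float64(0.053334047973490895)] [0.43126665 0.29623648 0.03      ]
5.931767270441922 6.8922167933785525
-54.38510105014074
line -53.02837917874972
```

```bash
python3 - <<'E'
from h import *
plan(.431,.296,.08,125.3)
E
```

```text
t 2.875 pos [0.4349 0.2907 0.1332] yaw 124.2 tilt z [ 5.5e-03  5.0e-04 -1.0e+00] q6 -0.148 open 0.0853
 turn(tool rotvec) [ 0.005  0.003 -0.02 ]  turn deg ccw 1.1 q6 est
 turn(tool rotvec) [ 0.004 -0.007  3.122]  turn deg ccw -178.9 q6 est
 shift in current tool cm [ 0.67 -0.05  5.31]
 shift in final tool cm [ 0.66 -0.01  5.32]
```

Request:
send_rows(series=[{"tx":0.35,"ty":0,"tz":2.7,"wx":0.004,"wy":0.003,"wz":-0.01,"jaw":0},{"tx":0.35,"ty":0,"tz":2.7,"wx":0,"wy":0,"wz":-0.01,"jaw":0},{"tx":0,"ty":0,"tz":0,"wx":0,"wy":0,"wz":0,"jaw":0},{"tx":0,"ty":0,"tz":0,"wx":0,"wy":0,"wz":0,"jaw":0}])

```text
t: 3.38
tool_pos: [0.4371, 0.2971, 0.0864]
tool_rot: [1.443, 2.781, 0.017]
contact_force: [-0.4, 0.3, 0.3]
opening: 0.0855
```

```bash
python3 - <<'E'
from h import *
plan(.431,.296,.052,125.3)
c=ctrl.camera_info('wrist');np.savez('w3.npz',**c)
shot('wrist','w3')
print(w2px('wrist',(.431,.296,.036),c))
E
```

```text
t 3.375 pos [0.4371 0.2971 0.0864] yaw 125.1 tilt z [ 0.0124  0.006  -0.9999] q6 -0.157 open 0.0855
 turn(tool rotvec) [ 0.014  0.002 -0.003]  turn deg ccw 0.2 q6 est
 turn(tool rotvec) [ 0.004 -0.021  3.139]  turn deg ccw -179.8 q6 est
 shift in current tool cm [ 0.26 -0.61  3.43]
 shift in final tool cm [ 0.26 -0.56  3.44]
[312.42008961 218.4000139 ]
```

View pics/w3.png

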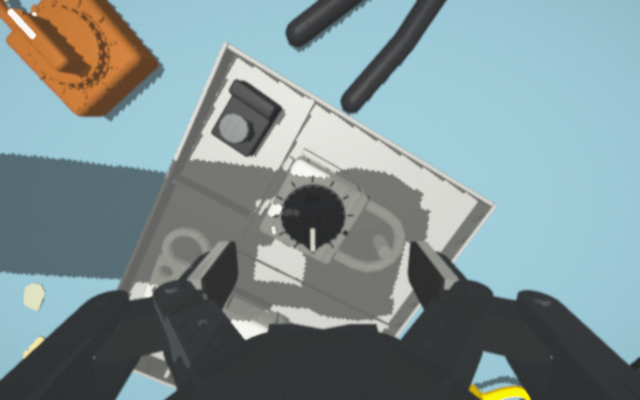

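Request:
send_rows(series=[{"tx":0.35,"ty":-0.5,"tz":0,"wx":0.013,"wy":0.002,"wz":0,"jaw":0},{"tx":0,"ty":0,"tz":0,"wx":0,"wy":0,"wz":0,"jaw":0},{"tx":0,"ty":0,"tz":0,"wx":0,"wy":0,"wz":0,"jaw":0}])

```text
t: 3.8
tool_pos: [0.432, 0.2977, 0.0891]
tool_rot: [1.446, 2.786, 0.005]
contact_force: [0.3, -0.7, 0.2]
opening: 0.0854
```

```bash
python3 - <<'E'
from h import *
plan(.430,.297,.052,125.3)
E
```

```text
t 3.8 pos [0.432  0.2977 0.0891] yaw 125.1 tilt z [ 0.0038  0.0017 -1.    ] q6 -0.152 open 0.0854
 turn(tool rotvec) [ 0.004  0.001 -0.003]  turn deg ccw 0.2 q6 est
 turn(tool rotvec) [ 1.000e-03 -6.000e-03  3.139e+00]  turn deg ccw -179.8 q6 est
 shift in current tool cm [ 0.06 -0.22  3.71]
 shift in final tool cm [ 0.06 -0.2   3.71]
```

Request:
send_rows(series=[{"tx":0,"ty":-0.1,"tz":1.3,"wx":0.006,"wy":0,"wz":0,"jaw":0},{"tx":0,"ty":-0.1,"tz":1.3,"wx":0.004,"wy":0,"wz":0,"jaw":0},{"tx":0,"ty":-0.1,"tz":1.0,"wx":0.004,"wy":0,"wz":0,"jaw":0},{"tx":0,"ty":0,"tz":0,"wx":0,"wy":0,"wz":0,"jaw":0},{"tx":0,"ty":0,"tz":0,"wx":0,"wy":0,"wz":0,"jaw":0}])

```text
t: 4.42
tool_pos: [0.4283, 0.2953, 0.0491]
tool_rot: [-1.445, -2.783, 0.019]
contact_force: [-0.1, -0.3, -0.1]
opening: 0.0851
```

```bash
python3 - <<'E'
from h import *
plan(.430,.297,.052,125.3)
shot('wrist','w4'); shot('side','s4',(250,130,370,220),6)
E
```

```text
t 4.425 pos [0.4283 0.2953 0.0491] yaw 125.1 tilt z [-0.011  -0.0083 -0.9999] q6 -0.15 open 0.0851
 turn(tool rotvec) [-0.014  0.    -0.003]  turn deg ccw 0.2 q6 est
 turn(tool rotvec) [1.000e-03 2.200e-02 3.139e+00]  turn deg ccw -179.8 q6 est
 shift in current tool cm [ 0.05  0.23 -0.29]
 shift in final tool cm [ 0.04  0.24 -0.29]
```

View pics/w4.png

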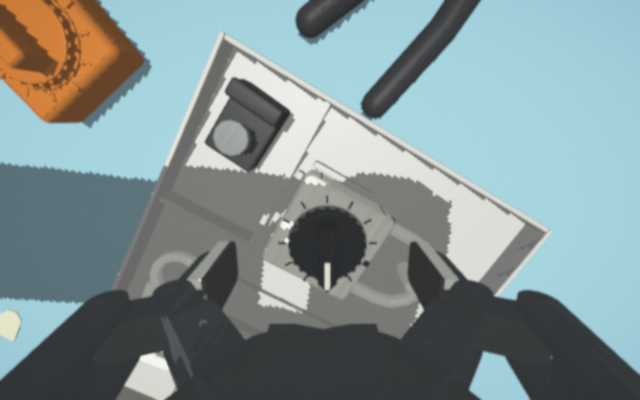

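View pics/s4.png

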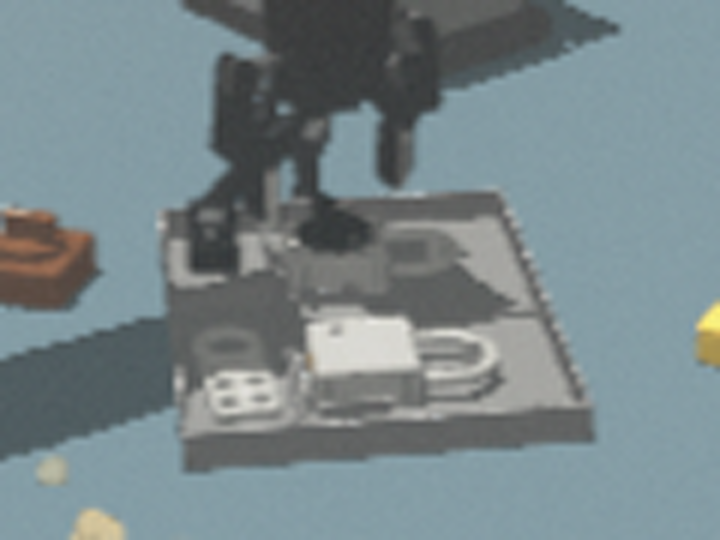

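Request:
send_rows(series=[{"tx":0,"ty":0.22,"tz":-0.15,"wx":-0.014,"wy":0,"wz":0,"jaw":0},{"tx":0,"ty":0,"tz":0,"wx":0,"wy":0,"wz":0,"jaw":0},{"tx":0,"ty":0,"tz":0,"wx":0,"wy":0,"wz":0,"jaw":0}], squeeze=25)

```text
t: 4.9
tool_pos: [0.4311, 0.2971, 0.0522]
tool_rot: [1.446, 2.786, 0.005]
contact_force: [-0.1, 0.2, 0.4]
opening: 0.0855
```

```bash
python3 - <<'E'
from h import *
plan(.430,.297,.052,125.3)
E
```

```text
t 4.9 pos [0.4311 0.2971 0.0522] yaw 125.1 tilt z [ 0.0037  0.0016 -1.    ] q6 -0.152 open 0.0855
 turn(tool rotvec) [ 0.004  0.001 -0.003]  turn deg ccw 0.2 q6 est
 turn(tool rotvec) [ 1.000e-03 -6.000e-03  3.139e+00]  turn deg ccw -179.8 q6 est
 shift in current tool cm [ 0.06 -0.1   0.01]
 shift in final tool cm [ 0.06 -0.1   0.02]
```

Request:
send_rows(series=[{"tx":0,"ty":0,"tz":0,"wx":0,"wy":0,"wz":0,"jaw":1},{"tx":0,"ty":0,"tz":0,"wx":0,"wy":0,"wz":0,"jaw":1},{"tx":0,"ty":0,"tz":0,"wx":0,"wy":0,"wz":0,"jaw":1},{"tx":0,"ty":0,"tz":0,"wx":0,"wy":0,"wz":0,"jaw":1},{"tx":0,"ty":0,"tz":0,"wx":0,"wy":0,"wz":0,"jaw":1}])

```text
t: 5.52
tool_pos: [0.4309, 0.297, 0.0523]
tool_rot: [1.446, 2.787, 0.004]
contact_force: [-1.8, -1.6, 1.5]
opening: 0.0093
```

Request:
send_rows(series=[{"tx":0,"ty":0,"tz":0,"wx":0,"wy":0,"wz":0,"jaw":1},{"tx":0,"ty":0,"tz":0,"wx":0,"wy":0,"wz":0,"jaw":1},{"tx":0,"ty":0,"tz":0,"wx":0,"wy":0,"wz":0,"jaw":1}])

```text
t: 5.9
tool_pos: [0.4308, 0.297, 0.0522]
tool_rot: [1.446, 2.787, 0.004]
contact_force: [-0.7, -1.3, 1.4]
opening: 0.0092
```

```bash
python3 - <<'E'
from h import *
plan(.430,.297,.052,65)
print(ctrl.get_obs()['wrist_torque'])
shot('wrist','w5')
E
```

```text
t 5.9 pos [0.4308 0.297  0.0522] yaw 125.1 tilt z [ 0.003   0.0012 -1.    ] q6 -0.152 open 0.0092
 turn(tool rotvec) [ 3.00e-03 -1.00e-03  1.05e+00]  turn deg ccw -60.1 q6 est
 turn(tool rotvec) [ 1.000e-03  4.000e-03 -2.092e+00]  turn deg ccw 119.9 q6 est
 shift in current tool cm [ 0.05 -0.07  0.02]
 shift in final tool cm [-0.04 -0.08  0.02]
[-0.09073253  0.14875059 -0.00413023]
```

View pics/w5.png

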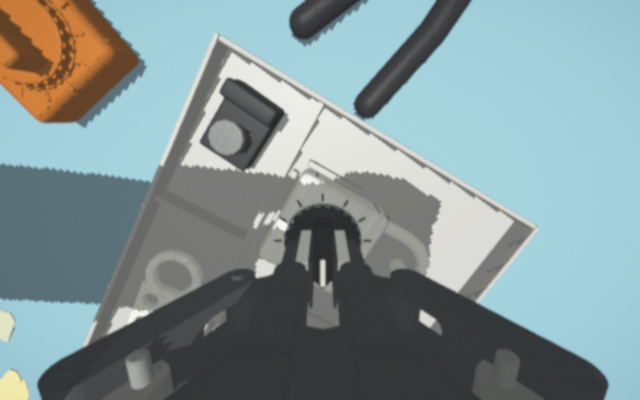

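Request:
send_rows(series=[{"tx":0,"ty":0,"tz":0,"wx":0,"wy":0,"wz":0.13,"jaw":1},{"tx":0,"ty":0,"tz":0,"wx":0,"wy":0,"wz":0.13,"jaw":1},{"tx":0,"ty":0,"tz":0,"wx":0,"wy":0,"wz":0.13,"jaw":1},{"tx":0,"ty":0,"tz":0,"wx":0,"wy":0,"wz":0.13,"jaw":1}])

```text
t: 6.45
tool_pos: [0.4314, 0.297, 0.0523]
tool_rot: [2.132, 2.304, 0.007]
contact_force: [0.7, -0.3, 0.0]
opening: 0.009
```

```bash
python3 - <<'E'
from h import *
plan(.4308,.297,.052,65)
o=ctrl.get_obs();print(o['wrist_torque'],o['contact_force'])
E
```

```text
t 6.45 pos [0.4314 0.297  0.0523] yaw 94.4 tilt z [ 0.0047  0.0013 -1.    ] q6 0.384 open 0.009
 turn(tool rotvec) [ 0.004 -0.002  0.514]  turn deg ccw -29.4 q6 est
 turn(tool rotvec) [ 0.003  0.006 -2.628]  turn deg ccw 150.6 q6 est
 shift in current tool cm [ 0.   -0.06  0.03]
 shift in final tool cm [-0.03 -0.05  0.03]
[-0.0490313   0.02090763  0.0129212 ] [ 0.65110069 -0.30472532  0.0413914 ]
```

Request:
send_rows(series=[{"tx":0,"ty":0,"tz":0,"wx":0,"wy":0,"wz":0.13,"jaw":1},{"tx":0,"ty":0,"tz":0,"wx":0,"wy":0,"wz":0.13,"jaw":1},{"tx":0,"ty":0,"tz":0,"wx":0,"wy":0,"wz":0.13,"jaw":1},{"tx":0,"ty":0,"tz":0,"wx":0,"wy":0,"wz":0.12,"jaw":1},{"tx":0,"ty":0,"tz":0,"wx":0,"wy":0,"wz":0,"jaw":1}])

```text
t: 7.08
tool_pos: [0.432, 0.2969, 0.0523]
tool_rot: [2.657, 1.671, 0.009]
contact_force: [-1.3, -0.3, 0.1]
opening: 0.0093
```

```bash
python3 - <<'E'
from h import *
plan(.4308,.297,.052,65)
o=ctrl.get_obs();print(o['wrist_torque'],o['contact_force'])
E
```

```text
t 7.075 pos [0.432  0.2969 0.0523] yaw 64.3 tilt z [ 6.2e-03  8.0e-04 -1.0e+00] q6 0.91 open 0.0093
 turn(tool rotvec) [ 0.005 -0.003 -0.012]  turn deg ccw 0.7 q6 est
 turn(tool rotvec) [-0.005 -0.008  3.13 ]  turn deg ccw -179.3 q6 est
 shift in current tool cm [-0.04 -0.11  0.03]
 shift in final tool cm [-0.04 -0.11  0.03]
[-0.09198329  0.22238961  0.00481289] [-1.33759344 -0.29145966  0.08944064]
```

Request:
send_rows(series=[{"tx":0,"ty":0,"tz":0,"wx":0,"wy":0,"wz":0,"jaw":0},{"tx":0,"ty":0,"tz":0,"wx":0,"wy":0,"wz":0,"jaw":0},{"tx":0,"ty":0,"tz":0,"wx":0,"wy":0,"wz":0,"jaw":0},{"tx":0,"ty":0,"tz":-2.0,"wx":0,"wy":0,"wz":0,"jaw":0},{"tx":0,"ty":0,"tz":-2.0,"wx":0,"wy":0,"wz":0,"jaw":0}])

```text
t: 7.7
tool_pos: [0.4305, 0.2963, 0.0909]
tool_rot: [2.654, 1.677, 0.003]
contact_force: [0.1, 0.4, 0.5]
opening: 0.0855
```

Request:
send_rows(series=[{"tx":0,"ty":0,"tz":-2.0,"wx":0,"wy":0,"wz":0.15,"jaw":0},{"tx":0,"ty":0,"tz":-1.0,"wx":0,"wy":0,"wz":0.15,"jaw":0},{"tx":0,"ty":0,"tz":0,"wx":0,"wy":0,"wz":0,"jaw":0},{"tx":0,"ty":0,"tz":0,"wx":0,"wy":0,"wz":0,"jaw":0}])

```text
t: 8.2
tool_pos: [0.4314, 0.2968, 0.1234]
tool_rot: [2.878, 1.256, 0.009]
contact_force: [-0.3, -0.8, 0.2]
opening: 0.0853
```

```bash
python3 - <<'E'
from h import *
plan(.4738,.3013,.12,5.5)
c=ctrl.camera_info('wrist');np.savez('w6.npz',**c)
shot('wrist','w6')
E
```

```text
t 8.2 pos [0.4314 0.2968 0.1234] yaw 47.2 tilt z [ 0.0061  0.0011 -1.    ] q6 1.21 open 0.0853
 turn(tool rotvec) [ 0.002 -0.006  0.727]  turn deg ccw -41.7 q6 est
 turn(tool rotvec) [ 8.000e-03  2.000e-03 -2.415e+00]  turn deg ccw 138.3 q6 est
 shift in current tool cm [3.22 2.8  0.36]
 shift in final tool cm [ 4.27 -0.04  0.34]
```

View pics/w6.png

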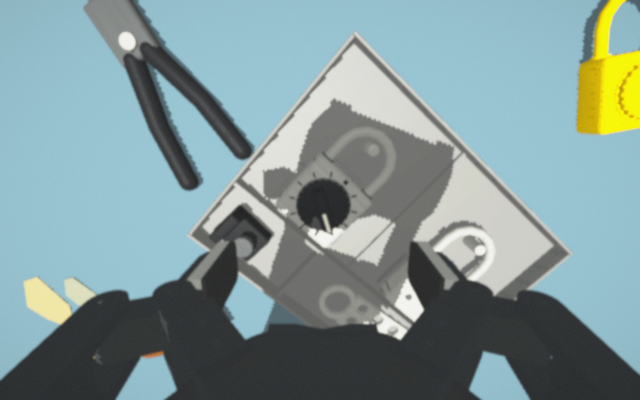

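```bash
python3 - <<'E'
from h import *
im=cv2.imread('pics/raw_w6.png')
cv2.imwrite('pics/w6c.png',cv2.resize(im[110:250,265:410],None,fx=5.5,fy=4.2,interpolation=cv2.INTER_CUBIC))
cv2.imwrite('pics/w6c.png',cv2.resize(im[110:250,265:410],None,fx=4.2,fy=4.2,interpolation=cv2.INTER_CUBIC))
E
```

View pics/w6c.png

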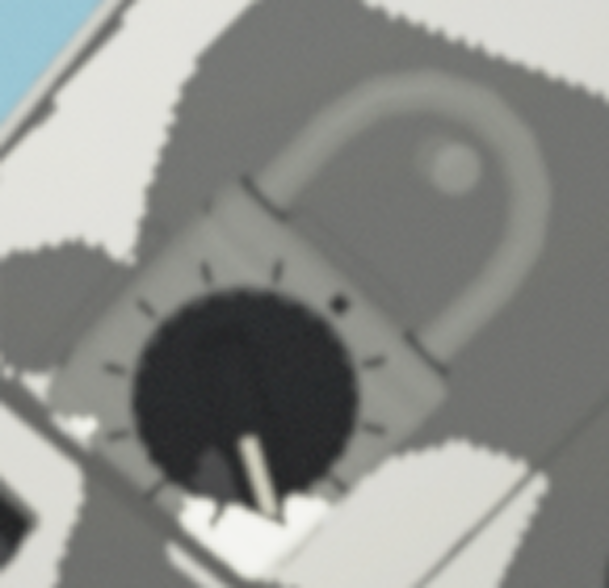

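```bash
python3 - <<'E'
from h import *
c=dict(np.load('w6.npz'))
f=lambda x,y,z:px2w('wrist',265+x/4.2,110+y/4.2,z,c)
a=f(247,440,.052);b=f(270,512,.052);d=b-a;print('line',np.degrees(np.arctan2(d[1],d[0])),'want',5.5-120)
print('disc',f(246,395,.036))
l=f(280,195,.017);r=f(440,350,.017);print('legs',l,r,(l+r)/2,np.linalg.norm(l-r),np.degrees(np.arctan2(*(l-r)[[1,0]]))-90)
l=f(330,140,.017);r=f(493,295,.017);print('legs2',l,r,(l+r)/2,np.linalg.norm(l-r))
print('dot',f(340,303,.03))
E
```

```text
line -115.86663019297745 want -114.5
disc [0.43353861 0.29766012 0.036     ]
legs [0.46273925 0.31912757 0.017     ] [0.46545311 0.27347907 0.017     ] [0.46409618 0.29630332 0.017     ] 0.04572910074849171 3.402297572637721
legs2 [0.47712062 0.32040944 0.017     ] [0.48074678 0.27493803 0.017     ] [0.4789337  0.29767374 0.017     ] 0.045615770514006726
dot [0.45800922 0.29756412 0.03      ]
```

Request:
send_rows(series=[{"tx":0,"ty":0,"tz":0,"wx":0,"wy":0,"wz":0.18,"jaw":0},{"tx":0,"ty":0,"tz":0,"wx":0,"wy":0,"wz":0.18,"jaw":0},{"tx":0,"ty":0,"tz":0,"wx":0,"wy":0,"wz":0.18,"jaw":0},{"tx":2.0,"ty":0,"tz":0,"wx":0,"wy":0,"wz":0.18,"jaw":0},{"tx":2.0,"ty":0,"tz":0,"wx":0,"wy":0,"wz":0,"jaw":0}])

```text
t: 8.88
tool_pos: [0.4682, 0.303, 0.1187]
tool_rot: [3.137, 0.136, -0.001]
contact_force: [-0.6, 0.5, -0.5]
opening: 0.0855
```

Request:
send_rows(series=[{"tx":0,"ty":0,"tz":2.0,"wx":0,"wy":0,"wz":0,"jaw":0},{"tx":0,"ty":0,"tz":2.0,"wx":0,"wy":0,"wz":0,"jaw":0},{"tx":0,"ty":0,"tz":0,"wx":0,"wy":0,"wz":0,"jaw":0},{"tx":0,"ty":0,"tz":0,"wx":0,"wy":0,"wz":0,"jaw":0}])

```text
t: 9.38
tool_pos: [0.4651, 0.3016, 0.0723]
tool_rot: [3.134, 0.14, -0.013]
contact_force: [0.1, -0.1, 0.9]
opening: 0.0858
```

```bash
python3 - <<'E'
from h import *
plan(.4745,.2995,.03,5.5)
c=ctrl.camera_info('wrist');np.savez('w7.npz',**c)
shot('wrist','w7')
E
```

```text
t 9.375 pos [0.4651 0.3016 0.0723] yaw 5.1 tilt z [-0.0078 -0.0051 -1.    ] q6 1.923 open 0.0858
 turn(tool rotvec) [ 0.004  0.008 -0.006]  turn deg ccw 0.4 q6 est
 turn(tool rotvec) [ 0.013 -0.007  3.135]  turn deg ccw -179.6 q6 est
 shift in current tool cm [0.95 0.28 4.22]
 shift in final tool cm [0.92 0.3  4.23]
```

View pics/w7.png

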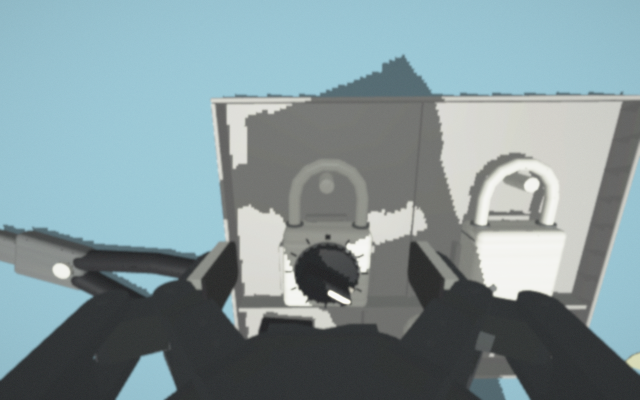

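```bash
python3 - <<'E'
from h import *
c=dict(np.load('w7.npz'))
f=lambda x,y,z:px2w('wrist',x,y,z,c)
l=f(294,210,.017);r=f(364,210,.017);print('legs',l,r,(l+r)/2)
print('face',f(327,222,.03),f(329,228,.017),'bow',f(328,164,.017),'disc',f(327,273,.036))
E
```

```text
legs [0.46963809 0.32179871 0.017     ] [0.47389953 0.27404574 0.017     ] [0.47176881 0.29792223 0.017     ]
face [0.46781467 0.29919001 0.03      ] [0.45861513 0.29665994 0.017     ] bow [0.50326086 0.3016451  0.017     ] disc [0.43457072 0.29614927 0.036     ]
```

Request:
send_rows(series=[{"tx":0.5,"ty":0.3,"tz":0.8,"wx":0.004,"wy":0.006,"wz":0,"jaw":0},{"tx":0.4,"ty":0,"tz":0.9,"wx":0,"wy":0,"wz":0,"jaw":0},{"tx":0.1,"ty":0,"tz":0.9,"wx":0,"wy":0,"wz":0,"jaw":0},{"tx":0,"ty":0,"tz":0,"wx":0,"wy":0,"wz":0,"jaw":0},{"tx":0,"ty":0,"tz":0,"wx":0,"wy":0,"wz":0,"jaw":0}])

```text
t: 10.05
tool_pos: [0.4764, 0.2995, 0.0455]
tool_rot: [-3.138, -0.141, 0.0]
contact_force: [-0.1, 0.3, 0.3]
opening: 0.0855
```

```bash
python3 - <<'E'
from h import *
plan(.4755,.2995,.016,5.5)
E
```

```text
t 10.05 pos [0.4764 0.2995 0.0455] yaw 5.1 tilt z [-2.e-04  5.e-04 -1.e+00] q6 1.91 open 0.0855
 turn(tool rotvec) [-0.001  0.    -0.006]  turn deg ccw 0.4 q6 est
 turn(tool rotvec) [0.000e+00 1.000e-03 3.135e+00]  turn deg ccw -179.6 q6 est
 shift in current tool cm [-0.09 -0.    2.95]
 shift in final tool cm [-0.09 -0.01  2.95]
```

Request:
send_rows(series=[{"tx":0,"ty":0,"tz":0.8,"wx":0,"wy":0,"wz":-0.004,"jaw":0},{"tx":0,"ty":0,"tz":0.8,"wx":0,"wy":0,"wz":0,"jaw":0},{"tx":0,"ty":0,"tz":0.7,"wx":0,"wy":0,"wz":0,"jaw":0},{"tx":0,"ty":0,"tz":0,"wx":0,"wy":0,"wz":0,"jaw":0},{"tx":0,"ty":0,"tz":0,"wx":0,"wy":0,"wz":0,"jaw":0}])

```text
t: 10.68
tool_pos: [0.4763, 0.2997, 0.0209]
tool_rot: [-3.138, -0.148, 0.0]
contact_force: [-0.4, -0.5, 0.7]
opening: 0.0855
```

```bash
python3 - <<'E'
from h import *
plan(.4755,.2995,.016,5.5)
E
```

```text
t 10.675 pos [0.4763 0.2997 0.0209] yaw 5.4 tilt z [-1.e-04  6.e-04 -1.e+00] q6 1.905 open 0.0855
 turn(tool rotvec) [-0.001  0.    -0.002]  turn deg ccw 0.1 q6 est
 turn(tool rotvec) [0.00e+00 1.00e-03 3.14e+00]  turn deg ccw -179.9 q6 est
 shift in current tool cm [-0.08  0.01  0.49]
 shift in final tool cm [-0.08  0.01  0.49]
```

Request:
send_rows(series=[{"tx":-0.05,"ty":0,"tz":0.48,"wx":0,"wy":0,"wz":0,"jaw":0},{"tx":0,"ty":0,"tz":0,"wx":0,"wy":0,"wz":0,"jaw":0},{"tx":0,"ty":0,"tz":0,"wx":0,"wy":0,"wz":0,"jaw":1},{"tx":0,"ty":0,"tz":0,"wx":0,"wy":0,"wz":0,"jaw":1},{"tx":0,"ty":0,"tz":0,"wx":0,"wy":0,"wz":0,"jaw":1}], squeeze=40)

```text
t: 11.3
tool_pos: [0.4764, 0.2997, 0.0168]
tool_rot: [-3.137, -0.148, -0.002]
contact_force: [-2.2, 0.2, 1.6]
opening: 0.052
```

Request:
send_rows(series=[{"tx":0,"ty":0,"tz":0,"wx":0,"wy":0,"wz":0,"jaw":1},{"tx":0,"ty":0,"tz":0,"wx":0,"wy":0,"wz":0,"jaw":1}])

```text
t: 11.55
tool_pos: [0.4764, 0.2997, 0.0169]
tool_rot: [-3.137, -0.148, -0.002]
contact_force: [-0.4, -0.8, 0.8]
opening: 0.052
```

```bash
python3 - <<'E'
from h import *
plan(.4755,.2995,.016,5.5)
o=ctrl.get_obs();print(o['wrist_torque'],o['contact_force'])
shot('wrist','w8')
E
```

```text
t 11.55 pos [0.4764 0.2997 0.0169] yaw 5.4 tilt z [ 1.2e-03  8.0e-04 -1.0e+00] q6 1.905 open 0.052
 turn(tool rotvec) [-0.001 -0.001 -0.001]  turn deg ccw 0.1 q6 est
 turn(tool rotvec) [-2.00e-03  1.00e-03  3.14e+00]  turn deg ccw -179.9 q6 est
 shift in current tool cm [-0.09  0.02  0.09]
 shift in final tool cm [-0.09  0.02  0.09]
[-0.08942494  0.08298928  0.03343502] [-0.43884321 -0.83600516  0.79131471]
```

View pics/w8.png

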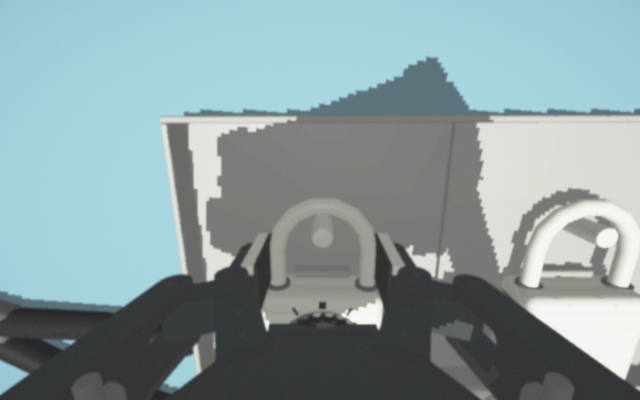

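Request:
send_rows(series=[{"tx":0.4,"ty":0,"tz":0,"wx":0,"wy":0,"wz":0,"jaw":1},{"tx":0.4,"ty":0,"tz":0,"wx":0,"wy":0,"wz":0,"jaw":1},{"tx":0.4,"ty":0,"tz":0,"wx":0,"wy":0,"wz":0,"jaw":1},{"tx":0.3,"ty":0,"tz":0,"wx":0,"wy":0,"wz":0,"jaw":1}])

```text
t: 12.1
tool_pos: [0.4906, 0.301, 0.0166]
tool_rot: [3.138, 0.149, -0.005]
contact_force: [-4.2, -0.4, 2.2]
opening: 0.0523
```

```bash
python3 - <<'E'
from h import *
plan(.4755,.2995,.016,5.5)
o=ctrl.get_obs();print(o['wrist_torque'],o['contact_force'])
shot('wrist','w9')
E
```

```text
t 12.1 pos [0.4906 0.301  0.0166] yaw 5.4 tilt z [-3.e-03 -4.e-04 -1.e+00] q6 1.896 open 0.0523
 turn(tool rotvec) [ 0.     0.003 -0.001]  turn deg ccw 0.1 q6 est
 turn(tool rotvec) [ 0.005 -0.     3.14 ]  turn deg ccw -179.9 q6 est
 shift in current tool cm [-1.52  0.    0.06]
 shift in final tool cm [-1.52 -0.    0.06]
[-0.08102105  0.68045868  0.06461458] [-4.18143832 -0.38074638  2.23499888]
```

View pics/w9.png

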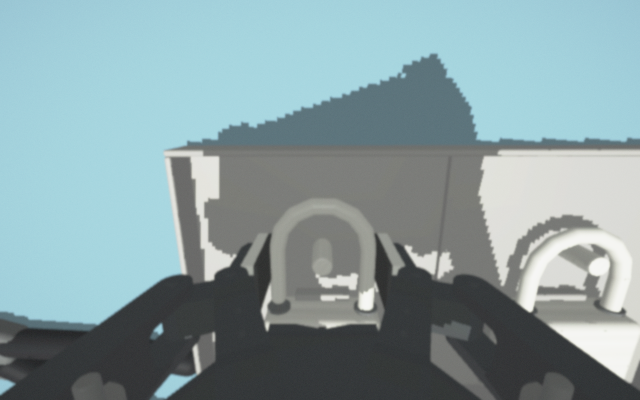

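Request:
send_rows(series=[{"tx":0.25,"ty":0,"tz":0,"wx":0,"wy":0,"wz":0,"jaw":1},{"tx":0.2,"ty":0,"tz":0,"wx":0,"wy":0,"wz":0,"jaw":1},{"tx":0,"ty":0,"tz":0,"wx":0,"wy":0,"wz":0,"jaw":1},{"tx":0,"ty":0,"tz":0,"wx":0,"wy":0,"wz":0,"jaw":1}])

```text
t: 12.65
tool_pos: [0.4911, 0.3011, 0.016]
tool_rot: [3.136, 0.149, -0.025]
contact_force: [-3.5, -1.6, 3.8]
opening: 0.0519
```

```bash
python3 - <<'E'
from h import *
plan(.4755,.2995,.016,5.5)
o=ctrl.get_obs();print(o['wrist_torque'],o['contact_force'])
E
```

```text
t 12.65 pos [0.4911 0.3011 0.016 ] yaw 5.4 tilt z [-0.0157 -0.0028 -0.9999] q6 1.893 open 0.0519
 turn(tool rotvec) [ 0.001  0.016 -0.001]  turn deg ccw 0.1 q6 est
 turn(tool rotvec) [ 2.500e-02 -2.000e-03  3.141e+00]  turn deg ccw -179.9 q6 est
 shift in current tool cm [-1.56  0.01  0.02]
 shift in final tool cm [-1.56  0.01 -0.  ]
[-0.15598411  0.65574421  0.0966602 ] [-3.49272178 -1.57144557  3.81669459]
```

Request:
send_rows(series=[{"tx":0,"ty":0,"tz":0,"wx":0,"wy":0.008,"wz":0,"jaw":0},{"tx":0,"ty":0,"tz":0,"wx":0,"wy":0,"wz":0,"jaw":0},{"tx":0,"ty":0,"tz":0,"wx":0,"wy":0,"wz":0,"jaw":0},{"tx":0,"ty":0,"tz":-1.5,"wx":0,"wy":0,"wz":0,"jaw":0},{"tx":0,"ty":0,"tz":-2.0,"wx":0,"wy":0,"wz":0,"jaw":0}])

```text
t: 13.28
tool_pos: [0.4919, 0.3009, 0.0511]
tool_rot: [3.137, 0.148, -0.009]
contact_force: [0.9, 0.1, -0.5]
opening: 0.0855
```

Request:
send_rows(series=[{"tx":0,"ty":0,"tz":-2.0,"wx":0,"wy":0,"wz":0,"jaw":0},{"tx":-1.0,"ty":0,"tz":-1,"wx":0,"wy":0,"wz":0,"jaw":0},{"tx":0,"ty":0,"tz":0,"wx":0,"wy":0,"wz":0,"jaw":0},{"tx":0,"ty":0,"tz":0,"wx":0,"wy":0,"wz":0,"jaw":0}])

```text
t: 13.78
tool_pos: [0.4836, 0.3011, 0.088]
tool_rot: [-3.137, -0.149, -0.003]
contact_force: [-0.7, -0.9, -0.1]
opening: 0.0853
```

```bash
python3 - <<'E'
from h import *
plan(.434,.2965,.06,5.5)
c=ctrl.camera_info('wrist');np.savez('w10.npz',**c)
shot('wrist','w10')
E
```

```text
t 13.775 pos [0.4836 0.3011 0.088 ] yaw 5.4 tilt z [ 0.0022  0.0017 -1.    ] q6 1.902 open 0.0853
 turn(tool rotvec) [-0.001 -0.002 -0.001]  turn deg ccw 0.1 q6 est
 turn(tool rotvec) [-4.00e-03  2.00e-03  3.14e+00]  turn deg ccw -179.9 q6 est
 shift in current tool cm [-4.99 -0.01  2.79]
 shift in final tool cm [-4.98 -0.02  2.8 ]
```

View pics/w10.png

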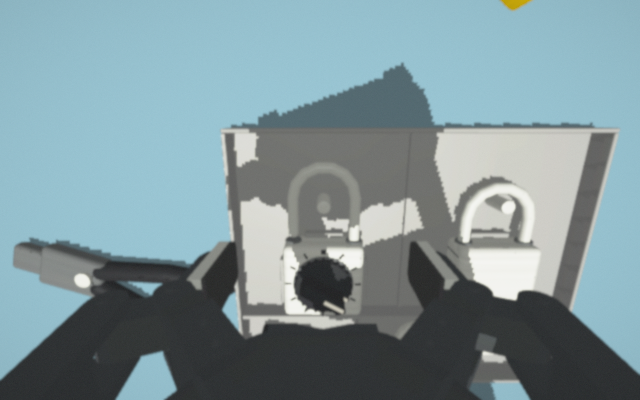

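```bash
python3 - <<'E'
from h import *
c=dict(np.load('w10.npz'))
f=lambda x,y,z:px2w('wrist',x,y,z,c)
print('disc',f(323,284,.036),'bow',f(324.5,167,.017),'face',f(287,238,.03),f(361,240,.03))
E
```

```text
disc [0.4355239  0.29661463 0.036     ] bow [0.51756324 0.30343989 0.017     ] face [0.46623604 0.32540623 0.03      ] [0.46978442 0.27260397 0.03      ]
```

Request:
send_rows(series=[{"tx":-1.7,"ty":0,"tz":0.5,"wx":0,"wy":0,"wz":0,"jaw":0},{"tx":-1.7,"ty":0,"tz":0.8,"wx":0,"wy":0,"wz":0,"jaw":0},{"tx":-1.5,"ty":0,"tz":0.8,"wx":0,"wy":0,"wz":0,"jaw":0},{"tx":0,"ty":0,"tz":0,"wx":0,"wy":0,"wz":0,"jaw":0},{"tx":0,"ty":0,"tz":0,"wx":0,"wy":0,"wz":0,"jaw":0}])

```text
t: 14.45
tool_pos: [0.4324, 0.2955, 0.0633]
tool_rot: [3.138, 0.148, -0.003]
contact_force: [0.4, -0.7, -0.1]
opening: 0.0856
```

```bash
python3 - <<'E'
from h import *
plan(.4345,.2965,.027,5.5)
E
```

```text
t 14.45 pos [0.4324 0.2955 0.0633] yaw 5.4 tilt z [-1.9e-03 -5.0e-04 -1.0e+00] q6 1.934 open 0.0856
 turn(tool rotvec) [ 0.     0.002 -0.002]  turn deg ccw 0.1 q6 est
 turn(tool rotvec) [ 3.00e-03 -1.00e-03  3.14e+00]  turn deg ccw -179.9 q6 est
 shift in current tool cm [ 0.22 -0.08  3.63]
 shift in final tool cm [ 0.22 -0.08  3.63]
```

Request:
send_rows(series=[{"tx":0.1,"ty":-0.1,"tz":1.0,"wx":0,"wy":0,"wz":0,"jaw":0},{"tx":0.1,"ty":0,"tz":1.0,"wx":0,"wy":0,"wz":0,"jaw":0},{"tx":0,"ty":0,"tz":1.0,"wx":0,"wy":0,"wz":0,"jaw":0},{"tx":0,"ty":0,"tz":0,"wx":0,"wy":0,"wz":0,"jaw":0},{"tx":0,"ty":0,"tz":0,"wx":0,"wy":0,"wz":0,"jaw":0}])

```text
t: 15.08
tool_pos: [0.4358, 0.2968, 0.0312]
tool_rot: [3.138, 0.147, -0.002]
contact_force: [0.1, -0.7, 0.2]
opening: 0.0855
```

```bash
python3 - <<'E'
from h import *
plan(.4345,.2965,.027,5.5)
E
```

```text
t 15.075 pos [0.4358 0.2968 0.0312] yaw 5.4 tilt z [-1.4e-03 -4.0e-04 -1.0e+00] q6 1.934 open 0.0855
 turn(tool rotvec) [ 0.     0.001 -0.002]  turn deg ccw 0.1 q6 est
 turn(tool rotvec) [ 2.000e-03 -0.000e+00  3.139e+00]  turn deg ccw -179.9 q6 est
 shift in current tool cm [-0.13  0.02  0.42]
 shift in final tool cm [-0.13  0.02  0.42]
```

Request:
send_rows(series=[{"tx":-0.05,"ty":0,"tz":0.5,"wx":0,"wy":0,"wz":0,"jaw":0},{"tx":0,"ty":0,"tz":0,"wx":0,"wy":0,"wz":0,"jaw":0},{"tx":0,"ty":0,"tz":0,"wx":0,"wy":0,"wz":0,"jaw":1},{"tx":0,"ty":0,"tz":0,"wx":0,"wy":0,"wz":0,"jaw":1},{"tx":0,"ty":0,"tz":0,"wx":0,"wy":0,"wz":0,"jaw":1}], squeeze=70)

```text
t: 15.7
tool_pos: [0.4358, 0.297, 0.0273]
tool_rot: [3.138, 0.147, -0.0]
contact_force: [0.9, 1.0, -3.7]
opening: 0.0581
```

Request:
send_rows(series=[{"tx":0,"ty":0,"tz":0,"wx":0,"wy":0,"wz":0,"jaw":1},{"tx":0,"ty":0,"tz":0,"wx":0,"wy":0,"wz":0,"jaw":1},{"tx":0,"ty":0,"tz":0,"wx":0,"wy":0,"wz":0,"jaw":1}])

```text
t: 16.08
tool_pos: [0.4358, 0.297, 0.0272]
tool_rot: [3.138, 0.147, -0.0]
contact_force: [0.1, -1.2, 0.1]
opening: 0.0577
```

```bash
python3 - <<'E'
from h import *
plan(.4345,.2965,.15,5.5)
o=ctrl.get_obs();print(o['wrist_torque'],o['contact_force'])
E
```

```text
t 16.075 pos [0.4358 0.297  0.0272] yaw 5.4 tilt z [-2.e-04 -2.e-04 -1.e+00] q6 1.934 open 0.0577
 turn(tool rotvec) [ 0.     0.    -0.002]  turn deg ccw 0.1 q6 est
 turn(tool rotvec) [ 0.    -0.     3.139]  turn deg ccw -179.9 q6 est
 shift in current tool cm [ -0.13   0.04 -12.27]
 shift in final tool cm [ -0.13   0.03 -12.28]
[-0.11475369  0.06426647 -0.01261822] [ 0.11314436 -1.24299959  0.06105934]
```

Gripped at about 58 mm on the body. Lifting.

Request:
send_rows(series=[{"tx":0,"ty":0,"tz":-0.8,"wx":0,"wy":0,"wz":0,"jaw":1},{"tx":0,"ty":0,"tz":-1.0,"wx":0,"wy":0,"wz":0,"jaw":1},{"tx":0,"ty":0,"tz":-1.2,"wx":0,"wy":0,"wz":0,"jaw":1},{"tx":0,"ty":0,"tz":-1.5,"wx":0,"wy":0,"wz":0,"jaw":1},{"tx":0,"ty":0,"tz":0,"wx":0,"wy":0,"wz":0,"jaw":1}])

```text
t: 16.7
tool_pos: [0.4341, 0.2963, 0.0735]
tool_rot: [3.137, 0.147, -0.005]
contact_force: [-0.3, 0.4, -5.0]
opening: 0.0579
```

```bash
python3 - <<'E'
from h import *
plan(.4345,.2965,.25,5.5)
o=ctrl.get_obs();print(o['wrist_torque'],o['contact_force'])
shot('wrist','w11');shot('side','s11',(230,100,390,220),4.5)
E
```

```text
t 16.7 pos [0.4341 0.2963 0.0735] yaw 5.4 tilt z [-0.0033 -0.0014 -1.    ] q6 1.934 open 0.0579
 turn(tool rotvec) [ 0.001  0.003 -0.002]  turn deg ccw 0.1 q6 est
 turn(tool rotvec) [ 5.000e-03 -2.000e-03  3.139e+00]  turn deg ccw -179.9 q6 est
 shift in current tool cm [-2.000e-02  1.000e-02 -1.765e+01]
 shift in final tool cm [ 4.000e-02 -1.000e-02 -1.765e+01]
[-0.00509175  0.01657669  0.03147534] [-0.29715764  0.37266761 -5.0124745 ]
```

View pics/w11.png

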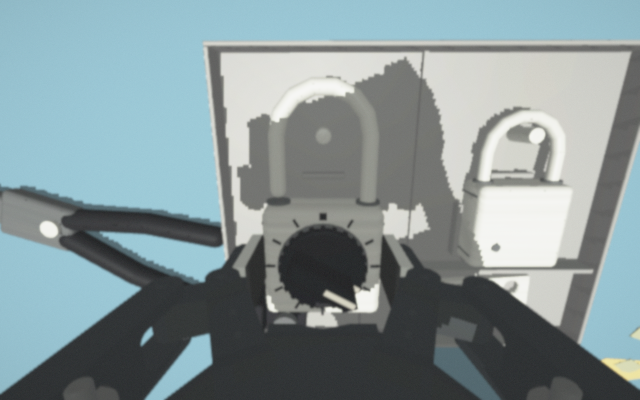

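View pics/s11.png

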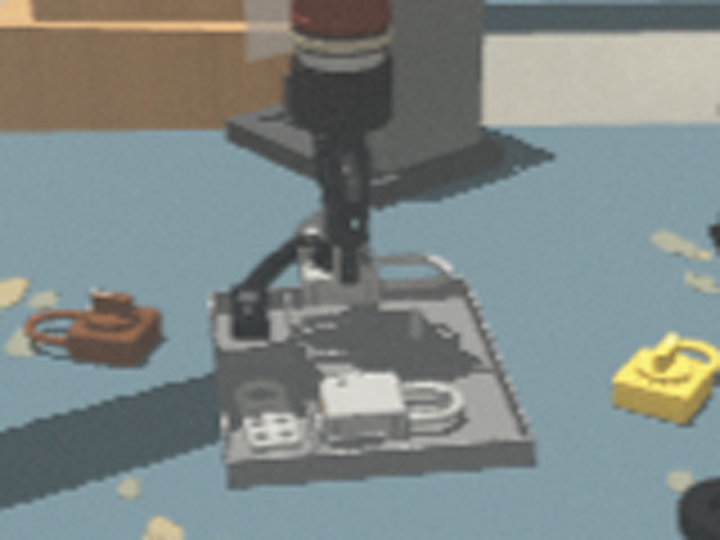

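Request:
send_rows(series=[{"tx":0,"ty":0,"tz":-2.5,"wx":0,"wy":0,"wz":0,"jaw":1},{"tx":0,"ty":0,"tz":-3.5,"wx":0,"wy":0,"wz":0,"jaw":1},{"tx":0,"ty":0,"tz":-3.5,"wx":0,"wy":0,"wz":0,"jaw":1},{"tx":0,"ty":0,"tz":-3.0,"wx":0,"wy":0,"wz":0,"jaw":1},{"tx":0,"ty":0,"tz":-1.5,"wx":0,"wy":0,"wz":0,"jaw":1}])

```text
t: 17.42
tool_pos: [0.4304, 0.2943, 0.2088]
tool_rot: [3.13, 0.146, -0.029]
contact_force: [-0.2, -0.4, -5.0]
opening: 0.0579
```

Request:
send_rows(series=[{"tx":-0.5,"ty":2.5,"tz":0,"wx":0,"wy":0,"wz":0.14,"jaw":1},{"tx":-0.3,"ty":4.4,"tz":0,"wx":0,"wy":0,"wz":0.14,"jaw":1},{"tx":0.3,"ty":4.4,"tz":0,"wx":0,"wy":0,"wz":0.14,"jaw":1},{"tx":1.0,"ty":4.3,"tz":0,"wx":0,"wy":0,"wz":0.14,"jaw":1},{"tx":1.5,"ty":4.1,"tz":0,"wx":0,"wy":0,"wz":0.14,"jaw":1}])

```text
t: 18.05
tool_pos: [0.4042, 0.0909, 0.2073]
tool_rot: [2.975, -0.958, -0.03]
contact_force: [1.4, -0.5, -4.6]
opening: 0.0574
```

```bash
python3 - <<'E'
from h import *
plan(.3865,-.145,.216,-75)
o=ctrl.get_obs();print(o['q'],o['contact_force'])
E
```

```text
t 18.05 pos [0.4042 0.0909 0.2073] yaw -35.7 tilt z [-0.0234 -0.0098 -0.9997] q6 2.241 open 0.0574
 turn(tool rotvec) [0.025 0.005 0.686]  turn deg ccw -39.3 q6 est
 turn(tool rotvec) [-0.007  0.032 -2.455]  turn deg ccw 140.7 q6 est
 shift in current tool cm [12.32 20.21 -0.6 ]
 shift in final tool cm [22.33  7.81 -0.87]
[ 0.04687314 -0.44978588  2.10417986 -0.0086986   1.51103437  2.24116764] [ 1.39861076 -0.48567434 -4.5838117 ]
```

Request:
send_rows(series=[{"tx":2.5,"ty":4.0,"tz":-0.15,"wx":0.01,"wy":0,"wz":0.137,"jaw":1},{"tx":3.0,"ty":3.6,"tz":-0.15,"wx":0.005,"wy":0,"wz":0.137,"jaw":1},{"tx":3.5,"ty":3.2,"tz":-0.15,"wx":0.005,"wy":0,"wz":0.137,"jaw":1},{"tx":3.9,"ty":2.6,"tz":-0.15,"wx":0.005,"wy":0,"wz":0.137,"jaw":1},{"tx":2.5,"ty":1.3,"tz":-0.15,"wx":0,"wy":0,"wz":0.1,"jaw":1}])

```text
t: 18.68
tool_pos: [0.3839, -0.1316, 0.209]
tool_rot: [-2.506, 1.894, 0.023]
contact_force: [0.0, 1.2, -5.1]
opening: 0.0581
```

Request:
send_rows(series=[{"tx":0,"ty":0,"tz":0,"wx":0,"wy":0,"wz":0,"jaw":1},{"tx":0,"ty":0,"tz":0,"wx":0,"wy":0,"wz":0,"jaw":1}])

```text
t: 18.92
tool_pos: [0.3826, -0.1324, 0.2069]
tool_rot: [-2.503, 1.898, 0.029]
contact_force: [-0.5, 0.0, -5.4]
opening: 0.0578
```

```bash
python3 - <<'E'
from h import *
plan(.3865,-.145,.216,-75)
c=ctrl.camera_info('wrist');np.savez('w12.npz',**c)
shot('wrist','w12');shot('top','t12',(320,120,480,240),4.5);shot('side','s12')
E
```

```text
t 18.925 pos [ 0.3826 -0.1324  0.2069] yaw -74.3 tilt z [-0.0145  0.0112 -0.9998] q6 2.349 open 0.0578
 turn(tool rotvec) [0.011 0.015 0.011]  turn deg ccw -0.7 q6 est
 turn(tool rotvec) [-0.023  0.017 -3.13 ]  turn deg ccw 179.3 q6 est
 shift in current tool cm [ 1.31 -0.02 -0.93]
 shift in final tool cm [ 1.32 -0.05 -0.91]
```

View pics/w12.png

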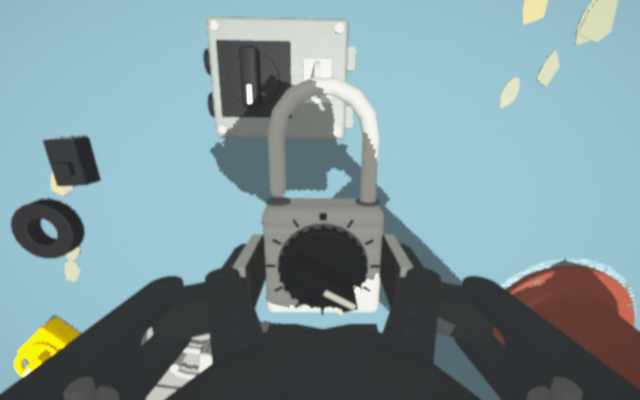

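View pics/t12.png

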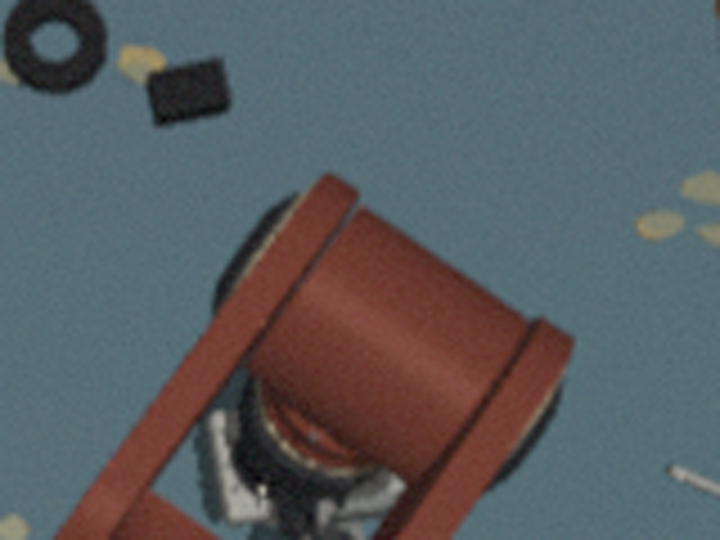

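View pics/s12.png

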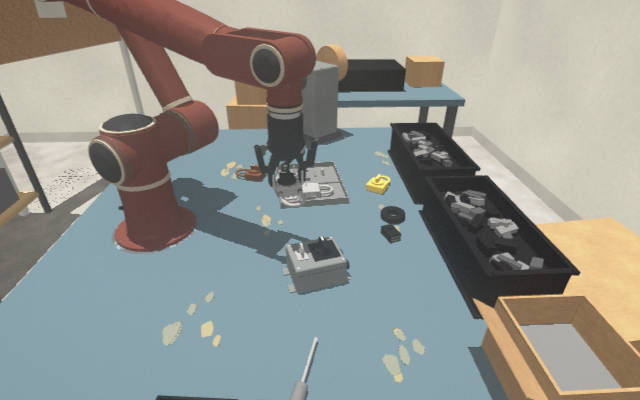

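```bash
python3 - <<'E'
from h import *
c=dict(np.load('w12.npz'));f=lambda x,y,z:px2w('wrist',x,y,z,c)
im=cv2.imread('pics/raw_w12.png')
cv2.imwrite('pics/w12c.png',cv2.resize(im[0:215,190:390],None,fx=2.7,fy=2.7,interpolation=cv2.INTER_CUBIC))
print('bow',f(325,87,.197),'hasp',f(317,66,.1),f(317,75,.07))
k=[f(*q,.068) for q in((207,20),(348,18),(345,137),(215,137))];print(np.round(k,4),np.mean(k,0))
E
```

```text
bow [ 0.4032511  -0.21007005  0.197     ] hasp [ 0.41372434 -0.23124301  0.1       ] [ 0.41324155 -0.22855741  0.07      ]
[[ 0.5122 -0.2447  0.068 ]
 [ 0.4002 -0.278   0.068 ]
 [ 0.3743 -0.1846  0.068 ]
 [ 0.4896 -0.1523  0.068 ]] [ 0.44407572 -0.21490797  0.068     ]
```

View pics/w12c.png

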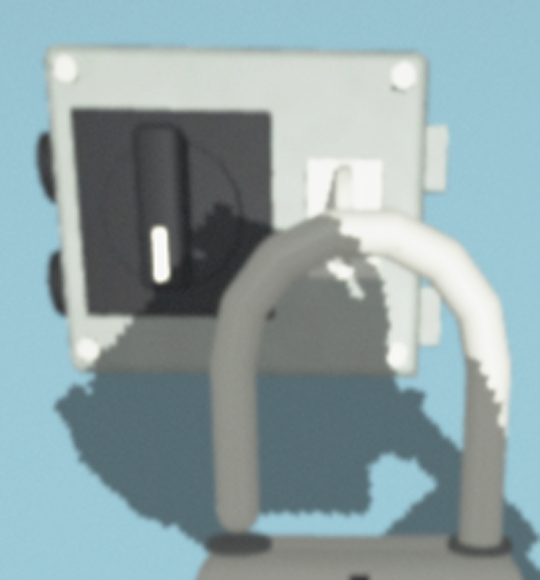

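Request:
send_rows(series=[{"tx":0.7,"ty":-0.1,"tz":-0.5,"wx":0.006,"wy":0.008,"wz":0,"jaw":1},{"tx":0.7,"ty":-0.1,"tz":-0.4,"wx":0.005,"wy":0.007,"wz":0,"jaw":1},{"tx":0,"ty":0,"tz":0,"wx":0,"wy":0,"wz":0,"jaw":1},{"tx":0,"ty":0,"tz":0,"wx":0,"wy":0,"wz":0,"jaw":1},{"tx":0,"ty":0,"tz":0,"wx":0,"wy":0,"wz":0,"jaw":1}])

```text
t: 19.7
tool_pos: [0.3898, -0.1447, 0.2173]
tool_rot: [-2.508, 1.892, -0.005]
contact_force: [-0.5, 0.0, -5.7]
opening: 0.0576
```

```bash
python3 - <<'E'
from h import *
plan(.3865,-.145,.216,-75)
c=ctrl.camera_info('wrist');np.savez('w13.npz',**c)
shot('wrist','w13');shot('side','s13',(240,80,400,300),2.7)
o=ctrl.get_obs();print(o['t'],o['dq'].round(4),o['contact_force'],o['tool_pos'])
E
```

```text
t 19.7 pos [ 0.3898 -0.1447  0.2173] yaw -74.1 tilt z [ 0.0028 -0.002  -1.    ] q6 2.329 open 0.0576
 turn(tool rotvec) [-0.002 -0.003  0.016]  turn deg ccw -0.9 q6 est
 turn(tool rotvec) [ 4.000e-03 -3.000e-03 -3.125e+00]  turn deg ccw 179.1 q6 est
 shift in current tool cm [-0.06  0.33  0.13]
 shift in final tool cm [-0.05  0.33  0.13]
19.8 [-0.0031  0.0026 -0.0003  0.      0.0009  0.0005] [ 0.60926754  0.62173046 -5.40823149] [ 0.38976626 -0.14465616  0.21725178]
```

View pics/w13.png

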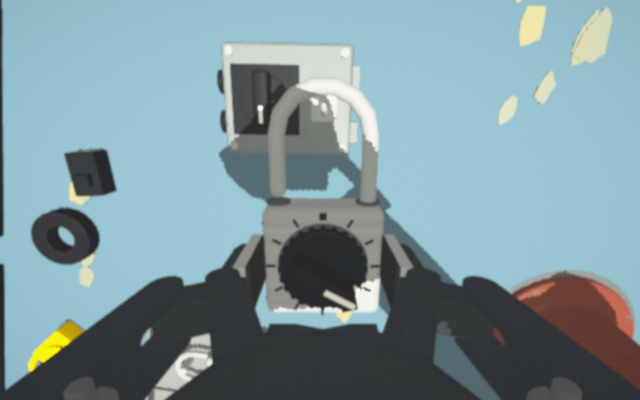

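View pics/s13.png

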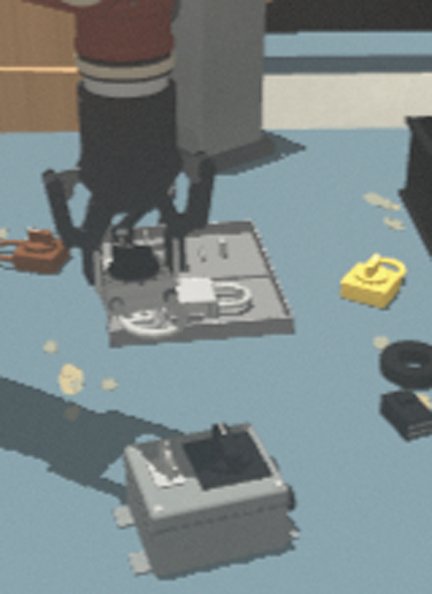

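```bash
python3 - <<'E'
from h import *
c=dict(np.load('w13.npz'));f=lambda x,y,z:px2w('wrist',x,y,z,c)
b=f(324,87,.207);print('bow',b,'faceto bow',np.linalg.norm(b-f(323,205,.207)),np.linalg.norm(b-f(323,264,.226)))
k=[f(*q,.068) for q in((223,44),(354,42),(350,150),(229,152))];m=np.mean(k,0);d=(k[0]+k[3]-k[1]-k[2]);d/=np.linalg.norm(d);print(m,m-.034*d)
print('hasp base visible',f(320,104,.075))
E
```

```text
bow [ 0.41145241 -0.22241199  0.207     ] faceto bow 0.05729349834932495 0.08302454206051646
[ 0.44347064 -0.21667256  0.068     ] [ 0.41092714 -0.22651739  0.068     ]
hasp base visible [ 0.41438885 -0.22051717  0.075     ]
```

The bow is within a few mm of the hasp sideways and about 10.6 cm above it. The shackle is open (bow to body face about 57 mm, against 43 mm when closed) and the arm is steady, so I'm handing in.

```bash
python3 - <<'E'
from station import ctrl
print(ctrl.finish_job())
E
```

```text
the job is handed in; nothing more can be done
None
```

I turned the dial from two to four o'clock, drew the shackle out to its stop, lifted the lock off its post and handed in while holding it by its body above the hasp. The job was handed in at about 19.8 s of the 67 s allowed; no verdict was reported.

**Last checks:**
- **Position:** the bow was about (0.411, -0.222, 0.207) m and the hasp about (0.411, -0.226, 0.101) m. That is about 4 mm off sideways and 10.6 cm above.
- **Shackle:** the last picture shows it open, with the bow 57 mm from the body's face, against 43 mm when closed.
- **Grip:** the jaws were at 58 mm with a 70 N squeeze. The measured load was about 5.4 N and the joints were at rest.
- **Other things:** in the last side and wrist pictures, the keylock and the bystanders I could see stood where they were. I did not measure this.

**Disagreement:** the top camera put the lock about 5 to 7 mm away from where the wrist camera put it. I went by the wrist camera, and the grips on the dial, the legs and the body all came in centred with little force.

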